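Nest the wash dippers and latch them in the carrier

ROBOT

A 6-joint arm with a two-finger parallel gripper is mounted at the origin on the work surface. World frame = base frame: x ahead of the robot, y to its left, z up, the work surface at z = 0. Lengths are in m, angles in rad, forces in N, time in s.
With the tool pointing down it reaches from about 0.325 to 0.75 m from the base axis. Payload 7.6 kg.
Tool frame: the origin (TCP) lies midway between the tips of the shut fingers; the grasp point (between the pads) lies 19 mm behind it; y points along the fingers, x is the direction in which the jaws open and shut, and the axes are right-handed (so a half turn about y gives the same grasp; the last joint's range is limited). The gripper opens to 85 mm and grips with 20 to 120 N. Pads are 22 mm wide; open, the fingers measure 114 mm over their backs; the gripper's body (76 mm by 85 mm) begins 54 mm behind the grasp point. The pads swing forward as they close: fully open they stand 13 mm farther back than shut.
Start: joints at [-1.178, 0.052, 1.401, -0, 1.689, -0.07], TCP at [0.234, -0.47, 0.231] pointing down, gripper open.
Joint ranges: [-2.9, 2.9], [-0.91, 2.17], [0.12, 2.37], [-1.06, 4.2], [0.26, 2.73], [-2.93, 2.93]. Speed limits (rad/s): [2.57, 2.57, 3.01, 3.14, 3.14, 3.14].

INTERFACE

Orientations are given as a unit quaternion [x, y, z, w].
In Python, from cell import manip gives the robot as it stands.
- The arm moves only by the shell command python3 -m handwheel 'ROWS' [FORCE]. ROWS is JSON, a list of rows, each an object with "delta_pos": the shift along the tool's x, y, z normalised to -1 to 1, where 1 is 400 mm, a list of three; "yaw": the turn about the tool's y normalised to -1 to 1, where 1 is 180 degrees; "jaw": the gripper command: -1 is shut, 1 is fully open, values between are in proportion. In form: [{"delta_pos": [tx, ty, tz], "yaw": yaw, "jaw": jaw}, ...]. A call has 1 to 20 rows; each row is the pose to reach, as a shift and turn from the pose commanded when the call began, along the tool's axes at that moment, turning the shorter way round; what a row does not reach only later rows make up. A row lasts 1/8 s, in which the tool goes at most 62.5 mm and 10.7 degrees, less where a joint would pass 70% of its speed; a pose out of reach is approached as far as the arm can. A call with a number of a shift or a turn outside -1 to 1 is refused whole. A call with a gripper value outside its range is refused whole. The fingers move at their own pace and stop on an object; FORCE is the grip in N (left out, the last holds). Time passes only in rows, so rows that repeat a pose let the fingers close. It gives the time, the measured TCP pose, the force and the opening at its end, in the units of the state.
- manip.get_obs(): the state, without advancing time (a new reading comes with each control period).
- manip.grab_frame(name): name is "scene" or "top" or "wrist"; returns a dict with "img" (480x640x3 uint8, red, green, blue), "depth" (480x640 float32, m along the optical axis (not along the pixel's ray), 0 where there is no reading), "fov_y" (degrees; the focal length in pixels is half the picture's height over the tangent of half this angle, whatever the lens; pixels are square), "cx", "cy" (the principal point, pixels), "extrinsics" (4x4, takes a point from camera to world coordinates). Camera axes: x right, y down, z forward; pixel columns grow to the right and rows downward; lengths in m; the calibration is good to about 2 mm. A picture is of the moment at which its call begins.
- manip.sign_off(): hands the job in, once; it reports no verdict.
The state is a dict: "time_s": time; "q": joint angles; "qvel": joint speeds; "joint_efforts": joint torques, N m; "eef_pos": TCP position; "ee_rot": TCP orientation; "contact_force": force on the tool from outside, world axes, zero at the start; "moment": the same for the moment, N m; "width": opening from 0.0 (shut) to 1.0 (fully open).
Only numpy, scipy, OpenCV 4.12 (cv2) and the standard library are available. Lean on these libraries where they do the work, as an engineer would, in place of code of your own. Each camera call takes 0.05 s, during which the arm holds its last target.

TASK

Get the three steel dippers ready for the parts washer: set the middle one fully down inside the widest, which waits in the carrier, and the narrowest fully down inside the middle one, with their handles fanned apart so that no handle lies over another and at least a finger's width of space is left between their ends. Then lift the latch bar over the keeper's cheek, swing it across the nest and let it drop home in the notch. Leave the other things on the bench where they are.

Things in the scene. Friction and masses are not known exactly. Their poses are not given: they have to be found in the camera images.
- dipper_l: The widest of three steel dippers: round pot, 104 mm across outside at the bottom, 120 at the rim, 50 tall, wall 3.5, floor 4 thick. Origin: centre of the underside; z out of the mouth, +x along the handle: a flat bar 16 wide, 8 thick, top level with the rim, 135 long from the axis, its last 8 mm turned up 24. 0.3 kg, waits in the carrier.
- dipper_m: The middle one of three steel dippers: round pot, 80 mm across outside at the bottom, 96 at the rim, 58 tall, wall 3.5, floor 4 thick. Origin: centre of the underside; z out of the mouth, +x along the handle: a flat bar 16 wide, 8 thick, top level with the rim, 135 long from the axis, its last 8 mm turned up 24. 0.2 kg.
- dipper_s: The narrowest (and tallest) of three steel dippers: round pot, 58 mm across outside at the bottom, 72 at the rim, 66 tall, wall 3.5, floor 4 thick. Origin: centre of the underside; z out of the mouth, +x along the handle: a flat bar 16 wide, 8 thick, top level with the rim, 135 long from the axis, its last 8 mm turned up 24. 0.15 kg, starts upright.
- carrier: Fixed wash carrier: aluminium deck 210 mm (x) by 150 mm (y), 8 mm thick. Origin: centre of the underside, on the bench; the nest belongs at this centre, on the deck, between four studs 14 mm tall. Latch pivot post at x = +80 mm, notched keeper at x = -80 mm; the closed latch bar lies along x over the nest. It opens to +y.
- rack: Fixed sloped draining rack, a 130 x 130 mm plate on legs. Origin on the bench under its middle, where the plate's surface is 55 mm high; the plate rises 30 degrees towards the rack's +x, and two pins 22 mm tall stop the middle dipper, which lies on it at the start, tilted alike, its handle pointing straight up the slope.
- swivel (a joint): Swing of the latch bar about its upright pivot, rad: 0 = over the notch (bar pointing to the carrier's -x), growing as it swings out towards the carrier's +y; at most 1.7. Light friction only.
- latch_bar (a joint): Lift of the latch bar, rad: 0 = level (down), growing as the tip is raised, at most 0.7. It drops back to level by its own weight, 0.22 kg, from any position.
- bar_pivot (a point): Pivot of the latch bar, on the bar's centreline, 95 mm above the bench; both the swing and the lift axis pass through it.
- bar_grip (a point): Point on the latch bar's centreline, 205 mm from the pivot and 15 mm from its free end: the place to pinch it. The bar is steel, 12 mm wide, 14 mm tall, and when level its underside is 88 mm above the bench, 6 mm over the full nest's rims.
- notch (a point): Centre of the keeper's notch, at the height of the centreline of the bar when home (95 mm). The notch is 20 mm wide between two upright cheeks, each 8 mm thick, 12 mm along the bar. The cheek on the carrier's +y side, over which the bar must be lifted, is 106 mm high: a lift of 0.12 rad clears it. The other is a stop, 120 mm high.
- jar: Bystander: glass jar with black lid, 72 mm across, 100 mm tall; origin under its centre.
- angle_plate: Bystander: aluminium angle 90 x 45 mm, 28 mm tall, lying on the bench; origin under its centre.
- punch: Bystander: centre punch, 120 mm long, 12 mm thick, lying along its x; origin under its middle.
- v_block: Bystander: dark steel vee block 60 x 45 x 42 mm; origin under its centre.
- bar_stock: Bystander: square steel bar 160 x 20 x 20 mm, lying along its x; origin under its middle.
- parallel: Bystander: flat steel bar 150 x 26 x 14 mm, lying along its x; origin under its middle.
- hammer: Bystander: small hammer with a wooden handle, about 200 mm long, lying along its x; origin under its middle.
- tin: Bystander: round grey tin, 74 mm across, 50 mm tall; origin under its centre.
- dipper_l_grip (a point): Point in the handle of the widest dipper, 95 mm out from its axis, at mid thickness (46 mm above its underside). It points to the carrier's -y side, up to 50 degrees either way.
- dipper_l_end (a point): Point in the handle of the widest dipper at its outer end, under the upturn, 131 mm from its axis (46 mm above its underside).
- dipper_m_grip (a point): Point in the handle of the middle dipper, 95 mm out from its axis, at mid thickness (54 mm above its underside). Nested, this handle passes 4 mm over the rim of the widest dipper and would foul the upturned end of that handle if both pointed the same way.
- dipper_m_end (a point): Point in the handle of the middle dipper at its outer end, under the upturn, 131 mm from its axis (54 mm above its underside).
- dipper_s_grip (a point): Point in the handle of the narrowest dipper, 95 mm out from its axis, at mid thickness (62 mm above its underside). Nested, this handle passes 4 mm over the rim of the middle dipper.
- dipper_s_end (a point): Point in the handle of the narrowest dipper at its outer end, under the upturn, 131 mm from its axis (62 mm above its underside).
Mind the look-alikes: they are no part of the job. What is shaped like the dipper_s but purple is not meant. What is shaped like the dipper_m but orange is not meant.

How it is judged:
On the way:
1. all three dippers nested, handles fanned, with the latch bar still swung out (z of dipper_l in the frame of carrier between 0 and 0.013 m and horizontal distance between dipper_l and carrier below 0.014 m and angle between each of dipper_l, dipper_m, dipper_s's own z axis and vertical below 0.08 rad and z of dipper_m in the frame of dipper_l between 0 and 0.009 m and horizontal distance between dipper_m and dipper_l below 0.016 m and z of dipper_s in the frame of dipper_m between 0 and 0.009 m and horizontal distance between dipper_s and dipper_m below 0.016 m and horizontal distance between dipper_l_end and dipper_m_end above 0.035 m and horizontal distance between each of dipper_l_end, dipper_m_end and dipper_s_end above 0.035 m and value of joint swivel above 0.4 rad), for 0.2 s.
At the end, for the whole second after the job is handed in: Widest dipper on the carrier deck (within 14 mm of centre), middle one on its floor, narrowest on the floor of that (each within 16 mm sideways, 9 mm up, upright to 0.08 rad), handle ends over 35 mm apart, all at rest; bar in the notch: swing within 0.06 rad of 0, lift under 0.03 (z of dipper_l in the frame of carrier between 0 and 0.013 m and horizontal distance between dipper_l and carrier below 0.014 m and angle between each of dipper_l, dipper_m, dipper_s's own z axis and vertical below 0.08 rad and z of dipper_m in the frame of dipper_l between 0 and 0.009 m and horizontal distance between dipper_m and dipper_l below 0.016 m and z of dipper_s in the frame of dipper_m between 0 and 0.009 m and horizontal distance between dipper_s and dipper_m below 0.016 m and horizontal distance between dipper_l_end and dipper_m_end above 0.035 m and horizontal distance between each of dipper_l_end, dipper_m_end and dipper_s_end above 0.035 m and linear speed of each of dipper_l, dipper_m, dipper_s below 0.03 m/s and value of joint swivel between -0.06 and 0.06 rad and value of joint latch_bar below 0.03 rad); the robot touches nothing.
It fails at once if another thing on the bench (jar, angle, punch, vee block, steel bars, tin, hammer) is moved by more than 40 mm (distance of any of jar, angle_plate, punch, v_block, bar_stock, parallel, tin, hammer from where it was at the start of the episode above 0.04 m).
It fails at once if the jar, tin or vee block is tipped over (angle between any of jar, tin, v_block's own z axis and vertical above 0.5 rad).
It also fails if it takes over 72 s, if anything falls off the work surface, if the arm or the gripper's body presses on something with over 40 N, if the wrist force passes 120 N, or if a joint passes its speed limit or range.

## Working session

There is one attempt and no reset: what is moved stays moved. The work goes in short steps, Python scripts to look and compute and a shell command to move; the robot and the scene stay as the last step left them, time stands still between calls to the robot, and variables do not carry over. Pictures are saved under pics/ and viewed, and the job is handed in when it is done.

```bash
ls; mkdir -p pics; python3 - <<'E'
from cell import manip
import cv2, numpy as np
o=manip.get_obs(); print({k:np.round(v,3) for k,v in o.items()})
for n in ['scene','top']:
    f=manip.grab_frame(n); cv2.imwrite(f'pics/{n}0.png',f['img'][:,:,::-1]); np.savez(f'{n}0.npz',**f)
    print(n,f['fov_y'],f['cx'],f['cy'],np.round(f['extrinsics'],3).tolist())
E
```

```text
pics
{'time_s': np.float64(0.0), 'q': array([-1.178,  0.053,  1.402,  0.   ,  1.689, -0.07 ]), 'qvel': array([-0.001,  0.   , -0.   , -0.   , -0.   ,  0.   ]), 'joint_efforts': array([-1.0000e-03, -3.8166e+01, -3.6019e+01, -0.0000e+00,  6.0000e-03,
        0.0000e+00]), 'eef_pos': array([ 0.234, -0.469,  0.23 ]), 'ee_rot': array([-0.601,  0.372, -0.372,  0.602]), 'contact_force': array([ 0.062, -0.026,  0.573]), 'moment': array([ 0.025, -0.023, -0.021]), 'width': np.float64(0.999)}
scene 57.596348825310514 313.48908528628857 232.21602378099982 [[-0.65, 0.486, -0.584, 1.131], [0.76, 0.417, -0.499, 0.504], [0.001, -0.768, -0.64, 0.866], [0.0, 0.0, 0.0, 1.0]]
top 48.78698680867923 316.2860756993051 242.34589428827158 [[-0.012, -0.997, 0.081, 0.356], [-1.0, 0.011, -0.004, -0.072], [0.003, -0.081, -0.997, 1.563], [0.0, 0.0, 0.0, 1.0]]
```

View pics/scene0.png

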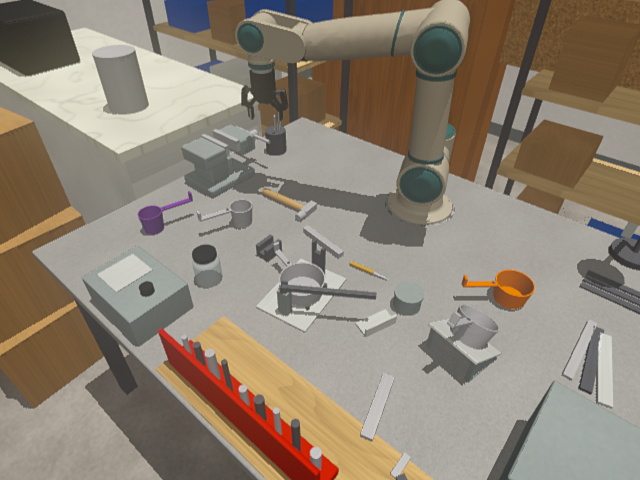

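View pics/top0.png

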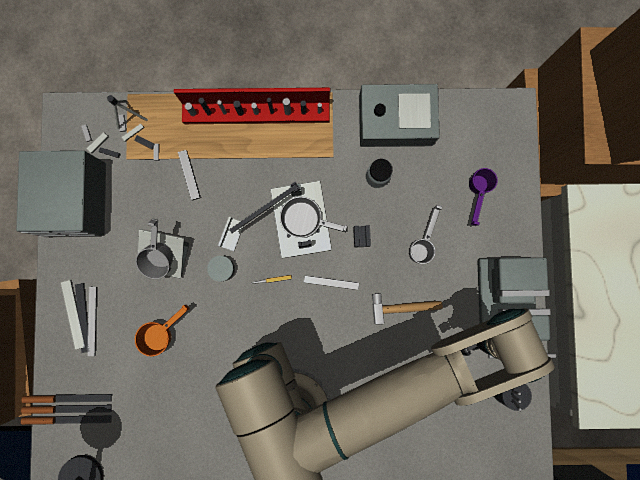

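```bash
cat > h.py <<'E'
import numpy as np, cv2
from cell import manip
from scipy.spatial.transform import Rotation as R
def grab(n,tag):
    f=manip.grab_frame(n); np.savez(f'{tag}.npz',**f); return f
def load(tag): return dict(np.load(f'{tag}.npz'))
def foc(f): return 240/np.tan(np.radians(float(f['fov_y']))/2)
def cloud(f):
    d=f['depth']; v,u=np.mgrid[:480,:640]; F=foc(f)
    P=np.stack([(u-f['cx'])/F*d,(v-f['cy'])/F*d,d],-1)
    return P@f['extrinsics'][:3,:3].T+f['extrinsics'][:3,3]
def ray(f,u,v,z):
    "world point on pixel ray at height z"
    E=f['extrinsics']; d=E[:3,:3]@np.array([(u-f['cx'])/foc(f),(v-f['cy'])/foc(f),1]); o=E[:3,3]
    return o+d*(z-o[2])/d[2]
def proj(f,p):
    E=f['extrinsics']; c=E[:3,:3].T@(np.asarray(p)-E[:3,3]); return c[0]/c[2]*foc(f)+f['cx'],c[1]/c[2]*foc(f)+f['cy']
def crop(f,name,u0,v0,w,h,s):
    im=f['img'][v0:v0+h,u0:u0+w,::-1]
    im=cv2.resize(im,None,fx=s,fy=s,interpolation=cv2.INTER_CUBIC)
    st=20
    for u in range((u0//st+1)*st,u0+w,st): cv2.putText(im,str(u),((u-u0)*s,10),0,.35,(0,0,255),1); cv2.line(im,((u-u0)*s,12),((u-u0)*s,18),(0,0,255),1)
    for v in range((v0//st+1)*st,v0+h,st): cv2.putText(im,str(v),(0,(v-v0)*s),0,.35,(0,0,255),1); cv2.line(im,(24,(v-v0)*s),(30,(v-v0)*s),(0,0,255),1)
    cv2.imwrite(f'pics/{name}.png',im)
E
python3 - <<'E'
from h import *
f=load('top0')
crop(f,'top_a',200,160,200,130,4); crop(f,'top_b',110,200,100,160,4) ; crop(f,'top_c',390,150,130,130,4)
E
```

```text
(no output)
```

View pics/top_a.png

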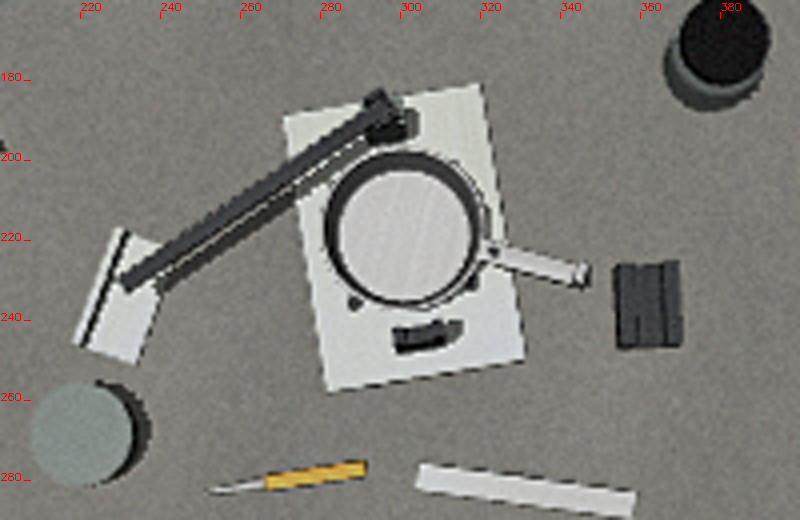

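View pics/top_b.png

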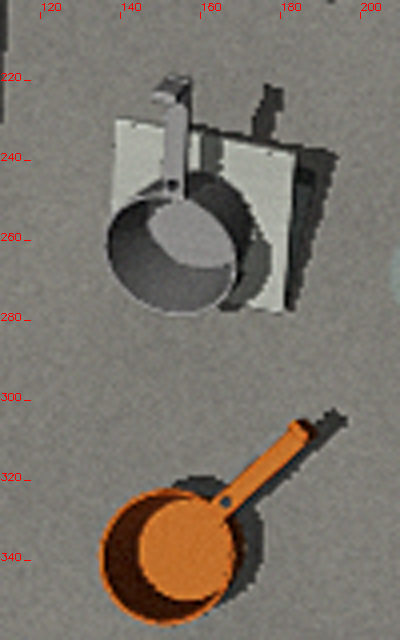

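View pics/top_c.png

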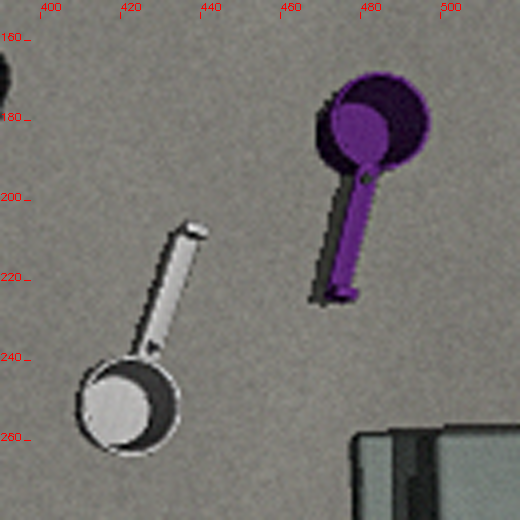

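Candidates: dipper_s could be grey (422,250) or purple (483,180), and I choose grey. dipper_m could be grey on the rack (155,262) or orange on the bench (152,337), and I choose the rack one. dipper_l is the pot in the carrier (300,218). The latch bar is swung out, from (293,187) to (231,231). The crops confirm these choices.

```bash
python3 - <<'E'
from h import *
f=load('top0'); P=cloud(f)
def pt(n,u,v,z): print(n,np.round(ray(f,u,v,z),4),'depth pt',np.round(P[int(round(v)),int(round(u))],3))
# carrier corners at z=.008
c=[ray(f,u,v,.008) for u,v in [(270.7,188.5),(319.5,181),(331,249),(282,257.5)]]
print('carrier c',np.round(np.mean(c,0),4), np.round([np.linalg.norm(c[i]-c[(i+1)%4]) for i in range(4)],3))
d=(c[0]+c[1]-c[2]-c[3]); print('carrier yaw deg',np.degrees(np.arctan2(d[1],d[0])))
# fit circles rims by depth band
def rim(n,u0,v0,r,z,tol):
    uu,vv=np.meshgrid(np.arange(640),np.arange(480)); m=((uu-u0)**2+(vv-v0)**2<r*r)&(abs(P[...,2]-z)<tol)
    q=P[m]; (cx,cy),rad=cv2.minEnclosingCircle(q[:,:2].astype(np.float32)); print(n,len(q),cx,cy,rad); return q
rim('L',301,217,22,.058,.004); rim('S',422,250,14,.066,.005)
pt('Lpot',300,217,.012);pt('Lgrip',334,225.5,.058);pt('Lend',344,228,.082)
pt('Sfloor',416,253,.004); pt('Sh',432,225,.066); pt('Send',437,207,.09)
pt('Mh0',152.5,248,.1);pt('Mh1',153,228,.13);pt('Mfl',158,258,.06)
pt('bartip',231,231,.102);pt('pivot',293,187,.102)
pt('tin',220,268,.05);pt('jar',381,172,.1);pt('vb',362,236,.042);pt('par',331,283,.014);pt('punch',272,279,.01);pt('angle',230,233,.028)
E
```

```text
carrier c [ 0.5524 -0.0326  0.008 ] [0.147 0.206 0.146 0.208]
carrier yaw deg 8.85927708691899
L 158 0.5512899160385132 -0.035048309713602066 0.062197115272283554
S 109 0.45259183645248413 -0.37960684299468994 0.03909678757190704
Lpot [ 0.5573 -0.0304  0.012 ] depth pt [ 0.557 -0.03   0.013]
Lgrip [ 0.5258 -0.1287  0.058 ] depth pt [ 0.524 -0.129  0.058]
Lend [ 0.5157 -0.1558  0.082 ] depth pt [ 0.515 -0.156  0.086]
Sfloor [ 0.4475 -0.3717  0.004 ] depth pt [ 0.447 -0.371  0.008]
Sh [ 0.5232 -0.4075  0.066 ] depth pt [ 0.524 -0.408  0.063]
Send [ 0.5712 -0.4177  0.09  ] depth pt [ 0.571 -0.417  0.094]
Mh0 [0.464  0.3765 0.1   ] depth pt [0.462 0.368 0.132]
Mh1 [0.5163 0.3667 0.13  ] depth pt [0.513 0.357 0.16 ]
Mfl [0.4383 0.3728 0.06  ] depth pt [0.439 0.377 0.046]
bartip [0.5086 0.159  0.102 ] depth pt [0.508 0.159 0.104]
pivot [ 0.6303 -0.014   0.102 ] depth pt [ 0.63  -0.014  0.103]
tin [0.4082 0.1984 0.05  ] depth pt [0.408 0.199 0.047]
jar [ 0.6705 -0.2611  0.1   ] depth pt [ 0.669 -0.26   0.105]
vb [ 0.4962 -0.2097  0.042 ] depth pt [ 0.499 -0.212  0.014]
par [ 0.362  -0.1192  0.014 ] depth pt [ 0.362 -0.119  0.015]
punch [0.3757 0.0533 0.01  ] depth pt [0.376 0.053 0.013]
angle [0.5106 0.1736 0.028 ] depth pt [0.513 0.178 0.003]
```

```bash
python3 - <<'E'
from h import *
f=load('top0'); P=cloud(f)
for v in range(218,252,2):
    print(v,[ '%d:%.3f,%.3f,%.3f'%(u,*P[v,u]) for u in range(149,159,2)])
w=grab('wrist','w0'); cv2.imwrite('pics/w0.png',w['img'][:,:,::-1]); print(np.round(w['extrinsics'],3),w['fov_y'])
E
```

```text
218 ['149:0.561,0.420,-0.003', '151:0.560,0.412,0.003', '153:0.560,0.406,0.003', '155:0.561,0.402,-0.005', '157:0.560,0.394,0.002']
220 ['149:0.555,0.418,0.002', '151:0.531,0.356,0.184', '153:0.532,0.352,0.177', '155:0.533,0.348,0.174', '157:0.533,0.345,0.169']
222 ['149:0.524,0.356,0.199', '151:0.525,0.354,0.190', '153:0.526,0.349,0.187', '155:0.527,0.347,0.179', '157:0.528,0.345,0.166']
224 ['149:0.520,0.359,0.190', '151:0.519,0.352,0.197', '153:0.520,0.348,0.192', '155:0.522,0.347,0.178', '157:0.523,0.346,0.163']
226 ['149:0.537,0.418,0.003', '151:0.518,0.361,0.165', '153:0.518,0.357,0.163', '155:0.518,0.351,0.164', '157:0.518,0.347,0.160']
228 ['149:0.531,0.418,0.002', '151:0.514,0.365,0.153', '153:0.513,0.357,0.160', '155:0.512,0.351,0.164', '157:0.513,0.348,0.158']
230 ['149:0.524,0.417,0.005', '151:0.508,0.364,0.155', '153:0.508,0.358,0.158', '155:0.508,0.354,0.155', '157:0.509,0.350,0.150']
232 ['149:0.510,0.392,0.083', '151:0.503,0.364,0.154', '153:0.503,0.360,0.151', '155:0.503,0.354,0.153', '157:0.503,0.350,0.151']
234 ['149:0.505,0.392,0.083', '151:0.498,0.366,0.148', '15
[... 554 characters left out ...]
.358,0.139', '157:0.482,0.370,0.079']
244 ['149:0.478,0.397,0.065', '151:0.472,0.369,0.137', '153:0.472,0.363,0.140', '155:0.472,0.360,0.134', '157:0.476,0.368,0.088']
246 ['149:0.469,0.385,0.104', '151:0.467,0.371,0.132', '153:0.467,0.365,0.135', '155:0.467,0.361,0.130', '157:0.468,0.360,0.114']
248 ['149:0.462,0.378,0.126', '151:0.462,0.372,0.128', '153:0.462,0.366,0.130', '155:0.462,0.361,0.129', '157:0.462,0.358,0.119']
250 ['149:0.461,0.397,0.065', '151:0.461,0.392,0.064', '153:0.461,0.386,0.063', '155:0.456,0.361,0.129', '157:0.456,0.356,0.127']
[[ 0.447 -0.851 -0.276  0.305]
 [-0.894 -0.426 -0.136 -0.435]
 [-0.002  0.308 -0.951  0.373]
 [ 0.     0.     0.     1.   ]] 67.99713567148981
```

View pics/w0.png

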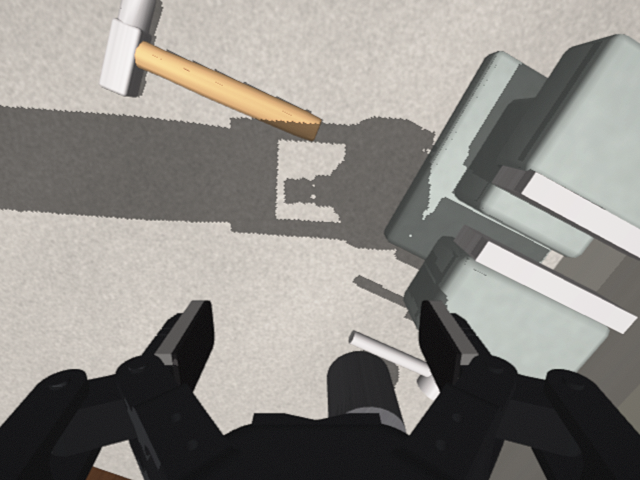

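```bash
cat >> h.py <<'E'
def tool():
    o=manip.get_obs(); M=R.from_quat(o['ee_rot']).as_matrix()
    return o,np.array(o['eef_pos']),M
def plan(targets):
    "targets: list of (x,y,z TCP, ang deg = desired world heading of tool x axis) -> normalised rows"
    o,p,M=tool(); a0=np.degrees(np.arctan2(M[1,0],M[0,0]))
    print('now',np.round(p,4),'xang %.1f'%a0,'q',np.round(o['q'],2),'w %.3f'%o['width'],'t %.2f'%o['time_s'],'F',np.round(o['contact_force'],1))
    for x,y,z,a in targets:
        d=M.T@(np.array([x,y,z])-p)/.4
        da=(a-a0+180)%360-180   # world ccw about +z = -turn about tool y (y down)
        print('d',np.round(d,4).tolist(),'yaw %.4f'%(-da/180),'  (world ccw %.1f)'%da)
E
python3 - <<'E'
from h import *
o,p,M=tool(); print(np.round(M,3)); 
plan([(.494,.359,.25,79)])
E
```

```text
[[ 0.446 -0.     0.895]
 [-0.895  0.001  0.446]
 [-0.001 -1.     0.   ]]
now [ 0.2343 -0.4696  0.2307] xang -63.5 q [-1.18  0.05  1.4  -0.    1.69 -0.07] w 1.000 t 0.15 F [ 0.6 -0.6  0.1]
d [-1.5637, -0.0464, 1.5058] yaw -0.7916   (world ccw 142.5)
```

```bash
python3 - <<'E'
from h import *
plan([(.39,-.10,.30,8),(.42,.1,.3,79)])
E
```

```text
now [ 0.2343 -0.4696  0.2307] xang -63.5 q [-1.18  0.05  1.4  -0.    1.69 -0.07] w 1.000 t 0.15 F [ 0.6 -0.6  0.1]
d [-0.6531, -0.1725, 0.7608] yaw -0.3971   (world ccw 71.5)
d [-1.067, -0.172, 1.0511] yaw -0.7916   (world ccw 142.5)
```

```bash
python3 -m handwheel '[{"delta_pos":[-0.653,-0.17,0.76],"yaw":-0.397,"jaw":0.2},{"delta_pos":[-0.653,-0.17,0.76],"yaw":-0.397,"jaw":0.2},{"delta_pos":[-0.653,-0.17,0.76],"yaw":-0.397,"jaw":0.2},{"delta_pos":[-0.653,-0.17,0.76],"yaw":-0.397,"jaw":0.2},{"delta_pos":[-0.653,-0.17,0.76],"yaw":-0.397,"jaw":0.2},{"delta_pos":[-0.653,-0.17,0.76],"yaw":-0.397,"jaw":0.2},{"delta_pos":[-0.653,-0.17,0.76],"yaw":-0.397,"jaw":0.2},{"delta_pos":[-0.653,-0.17,0.76],"yaw":-0.397,"jaw":0.2}]' 40; python3 - <<'E'
from h import *
plan([(.485,.36,.27,79)])
E
```

```text
time_s: 1.15
eef_pos: [0.3903, -0.0987, 0.2995]
ee_rot: [0.705, 0.051, -0.051, -0.705]
contact_force: [-1.0, -0.5, -0.1]
width: 0.597
now [ 0.3903 -0.0987  0.2995] xang 8.2 q [-0.34 -0.3   1.59  0.    1.85 -0.48] w 0.597 t 1.15 F [-1.  -0.5 -0.1]
d [0.3982, 0.0739, 1.1012] yaw -0.3932   (world ccw 70.8)
```

```bash
python3 -m handwheel '[{"delta_pos":[0.35,0.02,0.98],"yaw":-0.393,"jaw":0.0},{"delta_pos":[0.35,0.02,0.98],"yaw":-0.393,"jaw":0.0},{"delta_pos":[0.35,0.02,0.98],"yaw":-0.393,"jaw":0.0},{"delta_pos":[0.35,0.02,0.98],"yaw":-0.393,"jaw":0.0},{"delta_pos":[0.35,0.02,0.98],"yaw":-0.393,"jaw":0.0},{"delta_pos":[0.35,0.02,0.98],"yaw":-0.393,"jaw":0.0},{"delta_pos":[0.35,0.02,0.98],"yaw":-0.393,"jaw":0.0},{"delta_pos":[0.35,0.02,0.98],"yaw":-0.393,"jaw":0.0}]'; python3 - <<'E'
from h import *
plan([(.494,.359,.27,79)])
w=grab('wrist','w1'); cv2.imwrite('pics/w1.png',w['img'][:,:,::-1]);P=cloud(w)
np.save('P1.npy',P)
E
```

```text
time_s: 2.15
eef_pos: [0.4743, 0.3085, 0.2892]
ee_rot: [-0.546, -0.448, 0.45, 0.547]
contact_force: [0.5, -0.9, -0.1]
width: 0.498
now [0.4743 0.3085 0.2892] xang 78.8 q [ 0.51  0.17  1.16 -0.    1.81 -0.86] w 0.498 t 2.15 F [ 0.5 -0.9 -0.1]
d [0.1336, 0.0477, -0.0239] yaw -0.0011   (world ccw 0.2)
```

View pics/w1.png

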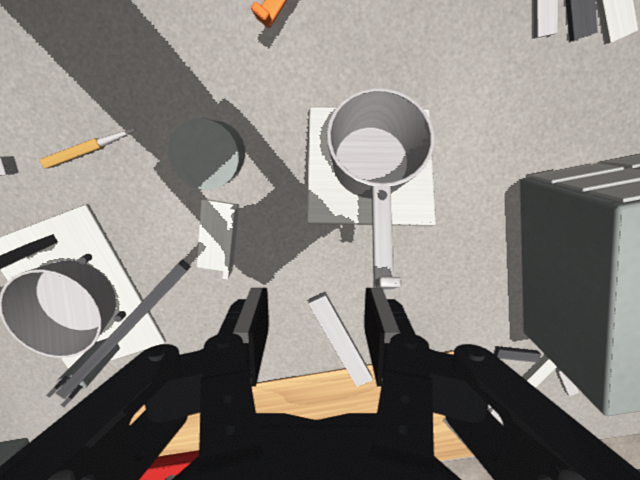

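The wrist view shows M on the rack, with its handle running from (381,190) to (386,283) and the upturn at (388,282). I'll measure it.

```bash
python3 - <<'E'
from h import *
w=load('w1'); P=cloud(w)
pts=[]
for v in range(200,286,6):
    row=P[v,360:420]; m=row[:,2]>.11; u=np.where(m)[0]+360
    if len(u): q=P[v,u]; print(v,u.min(),u.max(),np.round(q.mean(0),4),'width %.4f'%np.linalg.norm((q[0]-q[-1])[:2])); 
    if 200<=v<=270: pts.append(q.mean(0))
pts=np.array(pts); d=np.linalg.svd(pts-pts.mean(0))[2][0]; d*=np.sign(d[0]); print('dir',np.round(d,3),'head',np.degrees(np.arctan2(d[1],d[0])),'slope',np.degrees(np.arcsin(d[2])),'mean',pts.mean(0))
for v in range(274,292,2): print(v,[np.round(P[v,u],3).tolist() for u in (380,386,392)])
E
```

```text
200 372 391 [0.4713 0.3656 0.1343] width 0.0154
206 372 391 [0.4757 0.3645 0.1371] width 0.0156
212 373 391 [0.4758 0.3616 0.1553] width 0.0150
218 373 391 [0.4845 0.3627 0.1427] width 0.0151
224 361 391 [0.4843 0.3597 0.1599] width 0.1042
230 373 392 [0.4934 0.361  0.1478] width 0.0157
236 373 416 [0.4882 0.3568 0.1772] width 0.1043
242 373 392 [0.502  0.3589 0.1528] width 0.0154
248 373 392 [0.5063 0.3579 0.1554] width 0.0154
254 373 392 [0.5105 0.3568 0.158 ] width 0.0152
260 373 393 [0.5148 0.3562 0.1603] width 0.0159
266 374 401 [0.5131 0.3541 0.1758] width 0.1235
272 374 393 [0.5231 0.3546 0.1654] width 0.0150
278 374 400 [0.5191 0.3541 0.1852] width 0.0186
284 374 400 [0.5221 0.353  0.1891] width 0.0190
dir [ 0.782 -0.188  0.594] head -13.51457477079831 slope 36.418784367928275 mean [0.49331675 0.35964134 0.15472204]
274 [[0.524, 0.351, 0.167], [0.525, 0.356, 0.166], [0.526, 0.361, 0.165]]
276 [[0.526, 0.351, 0.166], [0.526, 0.356, 0.167], [0.527, 0.361, 0.167]]
278 [[0.516, 0.349, 0.189], [0.517, 0.353, 0.189], [0.518, 0.357, 0.189]]
280 [[0.518, 0.348, 0.189], [0.518, 0.353, 0.191], [0.519, 0.357, 0.19]]
282 [[0.519, 0.348, 0.19], [0.519, 0.352, 0.192], [0.52, 0.357, 0.191]]
284 [[0.52, 0.348, 0.191], [0.521, 0.352, 0.191], [0.521, 0.356, 0.192]]
286 [[0.522, 0.348, 0.191], [0.522, 0.352, 0.192], [0.523, 0.356, 0.192]]
288 [[0.469, 0.337, 0.295], [0.529, 0.353, 0.182], [0.529, 0.357, 0.184]]
290 [[0.469, 0.337, 0.297], [0.628, 0.373, 0.0], [0.63, 0.381, -0.0]]
```

```bash
python3 - <<'E'
from h import *
plan([(.4995,.3597,.25,77.8),(.4995,.3597,.130,77.8)])
E
```

```text
now [0.4744 0.3071 0.2899] xang 78.7 q [ 0.51  0.16  1.17 -0.    1.82 -0.86] w 0.499 t 2.20 F [-0.3  0.3 -0.3]
d [0.1414, 0.0994, -0.0359] yaw 0.0047   (world ccw -0.9)
d [0.142, 0.3994, -0.0363] yaw 0.0047   (world ccw -0.9)
```

```bash
python3 -m handwheel '[{"delta_pos":[0.142,0.1,-0.036],"yaw":0.005,"jaw":0.0},{"delta_pos":[0.142,0.1,-0.036],"yaw":0.005,"jaw":0.0},{"delta_pos":[0.142,0.25,-0.036],"yaw":0.005,"jaw":0.0},{"delta_pos":[0.142,0.32,-0.036],"yaw":0.005,"jaw":0.0},{"delta_pos":[0.142,0.32,-0.036],"yaw":0.005,"jaw":0.0}]'; python3 - <<'E'
from h import *
plan([(.4995,.3597,.130,77.8)])
w=grab('wrist','w2'); cv2.imwrite('pics/w2.png',w['img'][:,:,::-1])
E
```

```text
time_s: 2.82
eef_pos: [0.4989, 0.358, 0.1617]
ee_rot: [-0.551, -0.442, 0.445, 0.551]
contact_force: [0.1, -0.0, 0.7]
width: 0.499
now [0.4989 0.358  0.1617] xang 77.7 q [ 0.56  0.34  1.22 -0.    1.59 -0.79] w 0.499 t 2.83 F [ 0.1 -0.   0.7]
d [0.0047, 0.0793, -0.0008] yaw -0.0007   (world ccw 0.1)
```

View pics/w2.png

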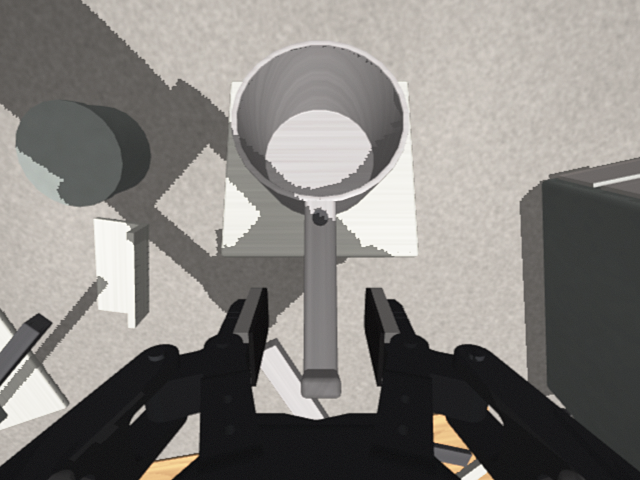

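The handle at (320,300) is centred between the pads at (257,320) and (378,320). Next I descend and grip.

```bash
python3 -m handwheel '[{"delta_pos":[0.004,0.05,0],"yaw":0,"jaw":0.0},{"delta_pos":[0.004,0.079,0],"yaw":0,"jaw":0.0},{"delta_pos":[0.004,0.079,0],"yaw":0,"jaw":-1},{"delta_pos":[0.004,0.079,0],"yaw":0,"jaw":-1},{"delta_pos":[0.004,0.079,0],"yaw":0,"jaw":-1},{"delta_pos":[0.004,0.079,0],"yaw":0,"jaw":-1},{"delta_pos":[0.004,0.079,0],"yaw":0,"jaw":-1}]' 80; python3 - <<'E'
from h import *
plan([(.4995,.3597,.25,77.8)])
E
```

```text
time_s: 3.75
eef_pos: [0.4999, 0.3617, 0.132]
ee_rot: [0.55, 0.444, -0.444, -0.55]
contact_force: [1.8, -1.7, 0.6]
width: 0.162
now [0.4999 0.3617 0.132 ] xang 77.8 q [ 0.57  0.36  1.25 -0.    1.53 -0.79] w 0.162 t 3.75 F [ 1.8 -1.7  0.6]
d [-0.0051, -0.295, -0.0004] yaw 0.0001   (world ccw -0.0)
```

```bash
python3 -m handwheel '[{"delta_pos":[0,-0.06,0],"yaw":0,"jaw":-1},{"delta_pos":[0,-0.16,0],"yaw":0,"jaw":-1},{"delta_pos":[0,-0.26,0],"yaw":0,"jaw":-1},{"delta_pos":[0,-0.33,0],"yaw":0,"jaw":-1},{"delta_pos":[0,-0.33,0],"yaw":0,"jaw":-1}]'; python3 - <<'E'
from h import *
plan([(.4995,.3597,.25,77.8)])
w=grab('wrist','w3'); cv2.imwrite('pics/w3.png',w['img'][:,:,::-1])
w=grab('scene','s3'); cv2.imwrite('pics/s3.png',w['img'][:,:,::-1])
E
```

```text
time_s: 4.38
eef_pos: [0.5003, 0.3624, 0.2662]
ee_rot: [0.55, 0.446, -0.442, -0.55]
contact_force: [-0.4, 0.1, -1.6]
width: 0.167
now [0.5003 0.3624 0.2662] xang 77.8 q [ 0.57  0.31  1.04  0.    1.78 -0.79] w 0.167 t 4.38 F [-0.4  0.1 -1.6]
d [-0.0071, 0.0405, 0.0007] yaw 0.0001   (world ccw -0.0)
```

View pics/w3.png

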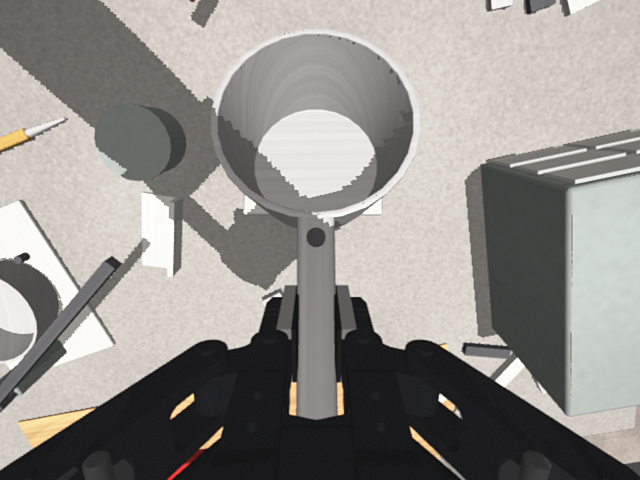

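View pics/s3.png

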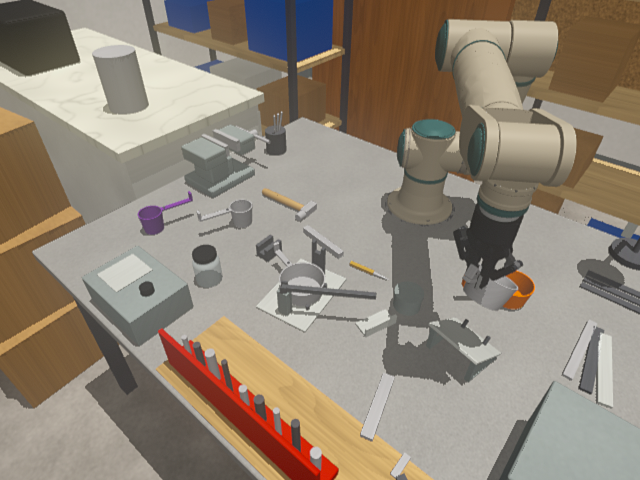

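```bash
cat >> h.py <<'E'
def rimfit(f,c,rin,rout,zlo):
    """fit plane+circle to rim points around pixel centre c via the depth: outermost ring at rays"""
    P=cloud(f); pts=[]
    for a in np.arange(0,360,4):
        best=None
        for r in np.arange(rout,rin,-.5):
            u=int(round(c[0]+r*np.cos(np.radians(a)))); v=int(round(c[1]+r*np.sin(np.radians(a))))
            if 0<=u<640 and 0<=v<480 and P[v,u,2]>zlo: best=P[v,u]; break
        if best is not None: pts.append(best)
    return np.array(pts)
E
python3 - <<'E'
from h import *
f=load('w3'); P=cloud(f)
for v in range(228,300,8): print(v,np.round(P[v,[306,316,326]].mean(0),4))
for c in [(316,36),(217,120),(413,120),(250,190),(385,190),(240,60),(395,60)]:
    u,v=c; blk=P[v-4:v+5,u-4:u+5].reshape(-1,3); i=np.argmax(blk[:,2]); print(c,np.round(blk[i],3))
E
```

```text
228 [0.4654 0.3698 0.2658]
236 [0.4683 0.3692 0.2676]
244 [0.4711 0.3686 0.2696]
252 [0.4744 0.3678 0.2698]
260 [0.4771 0.3673 0.2719]
268 [0.4799 0.3667 0.2736]
276 [0.4828 0.366  0.2751]
284 [0.4853 0.3655 0.2772]
292 [0.4881 0.3649 0.2786]
(316, 36) [0.422 0.378 0.409]
(217, 120) [0.415 0.334 0.241]
(413, 120) [0.422 0.378 0.409]
(250, 190) [0.447 0.345 0.258]
(385, 190) [0.459 0.401 0.258]
(240, 60) [0.392 0.35  0.226]
(395, 60) [0.422 0.378 0.409]
```

```bash
python3 - <<'E'
from h import *
plan([(.54,.10,.29,45),(.575,-.1,.29,19)])
E
```

```text
now [0.4994 0.3617 0.262 ] xang 77.8 q [ 0.57  0.31  1.05  0.    1.78 -0.79] w 0.168 t 4.47 F [ 0.2  0.1 -1.4]
d [-0.6182, -0.0694, -0.2372] yaw 0.1823   (world ccw -32.8)
d [-1.0885, -0.0691, -0.4282] yaw 0.3268   (world ccw -58.8)
```

```bash
python3 -m handwheel '[{"delta_pos":[-0.08,-0.03,-0.03],"yaw":0.04,"jaw":-1},{"delta_pos":[-0.2,-0.06,-0.08],"yaw":0.09,"jaw":-1},{"delta_pos":[-0.34,-0.07,-0.13],"yaw":0.14,"jaw":-1},{"delta_pos":[-0.48,-0.07,-0.18],"yaw":0.18,"jaw":-1},{"delta_pos":[-0.62,-0.07,-0.24],"yaw":0.22,"jaw":-1},{"delta_pos":[-0.76,-0.07,-0.3],"yaw":0.26,"jaw":-1},{"delta_pos":[-0.88,-0.07,-0.35],"yaw":0.3,"jaw":-1},{"delta_pos":[-0.96,-0.07,-0.39],"yaw":0.327,"jaw":-1},{"delta_pos":[-1.0,-0.07,-0.42],"yaw":0.327,"jaw":-1},{"delta_pos":[-1.0,-0.07,-0.428],"yaw":0.327,"jaw":-1}]'; python3 - <<'E'
from h import *
plan([(.575,-.1,.29,19)])
w=grab('wrist','w4'); cv2.imwrite('pics/w4.png',w['img'][:,:,::-1])
w=grab('top','t4'); crop(w,'t4',200,140,200,150,4)
E
```

```text
time_s: 5.72
eef_pos: [0.5827, -0.0656, 0.2901]
ee_rot: [-0.697, -0.116, 0.117, 0.698]
contact_force: [-0.1, 1.1, -1.7]
width: 0.164
now [ 0.5827 -0.0656  0.2901] xang 19.0 q [-0.18  0.23  1.1   0.    1.82 -0.51] w 0.164 t 5.72 F [-0.1  1.1 -1.7]
d [-0.0461, 0.0003, -0.0749] yaw -0.0000   (world ccw 0.0)
```

View pics/w4.png

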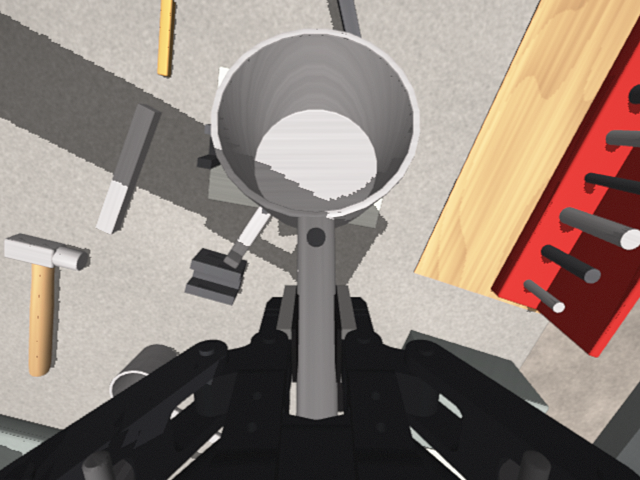

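View pics/t4.png

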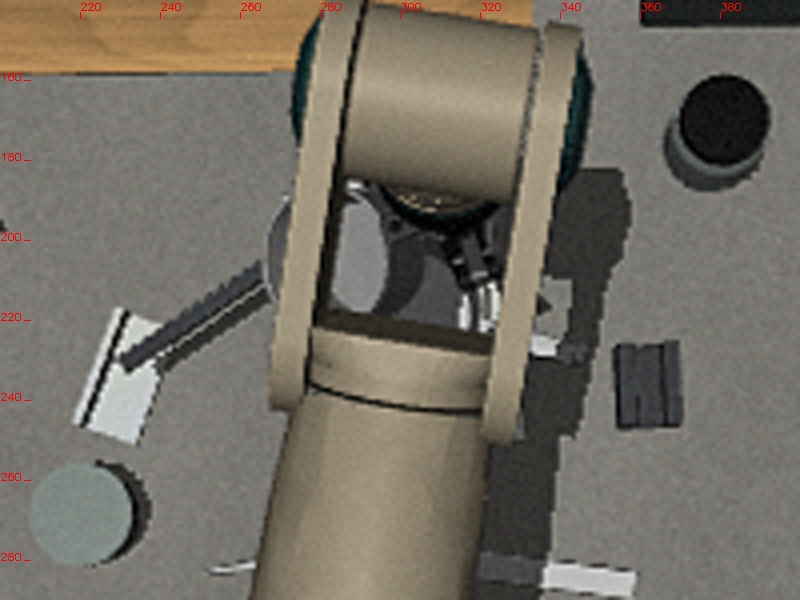

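```bash
python3 - <<'E'
from h import *
f=load('top0'); print(ray(f,300.2,217.6,.058), ray(f,300.6,217.5,.058))
P=cloud(f); v,u=np.mgrid[:480,:640]
m=(abs(P[...,2]-.058)<.005)&(np.hypot(P[...,0]-.552,P[...,1]+.034)<.066)
q=P[m]; ang=np.degrees(np.arctan2(q[:,1]+.034,q[:,0]-.552)); q=q[abs(ang+107)>15]
from scipy.optimize import least_squares
r=least_squares(lambda x:np.hypot(q[:,0]-x[0],q[:,1]-x[1])-x[2],[.552,-.034,.058],loss='soft_l1',f_scale=.002); print(r.x,len(q))
# also w1 view
g=load('w1');P=cloud(g); m=(abs(P[...,2]-.058)<.004)&(np.hypot(P[...,0]-.552,P[...,1]+.034)<.066)
q=P[m]; ang=np.degrees(np.arctan2(q[:,1]+.034,q[:,0]-.552)); q=q[abs(ang+107)>15]
r=least_squares(lambda x:np.hypot(q[:,0]-x[0],q[:,1]-x[1])-x[2],[.552,-.034,.058],loss='soft_l1',f_scale=.002); print(r.x,len(q))
for (v) in range(220,300,10): print(v,np.round(load('w4') and cloud(load('w4'))[v,[306,316,326]].mean(0),4))
E
```

```text
[ 0.54960828 -0.03216992  0.058     ] [ 0.54988399 -0.03331825  0.058     ]
[ 0.55207642 -0.03249972  0.05730253] 157
[ 0.55285965 -0.02983797  0.05763566] 1161
220 [ 0.5699 -0.0295  0.2879]
230 [ 0.5711 -0.0329  0.2907]
240 [ 0.5659 -0.0218  0.3395]
250 [ 0.5736 -0.0402  0.2938]
260 [ 0.5748 -0.0435  0.2962]
270 [ 0.5759 -0.0468  0.2985]
280 [ 0.5771 -0.0502  0.3005]
290 [ 0.5782 -0.0533  0.3029]
```

```bash
python3 - <<'E'
from h import *
plan([(.575,-.0985,.165,19)])
E
python3 -m handwheel '[{"delta_pos":[-0.046,0,-0.07],"yaw":0,"jaw":-1},{"delta_pos":[-0.046,0.1,-0.071],"yaw":0,"jaw":-1},{"delta_pos":[-0.046,0.2,-0.071],"yaw":0,"jaw":-1},{"delta_pos":[-0.046,0.28,-0.071],"yaw":0,"jaw":-1},{"delta_pos":[-0.046,0.312,-0.071],"yaw":0,"jaw":-1},{"delta_pos":[-0.046,0.312,-0.071],"yaw":0,"jaw":-1}]'; python3 - <<'E'
from h import *
plan([(.575,-.0985,.125,19)])
w=grab('wrist','w5'); cv2.imwrite('pics/w5.png',w['img'][:,:,::-1])
w=grab('scene','s5'); crop(w,'s5',200,200,200,150,4)
E
```

```text
now [ 0.5827 -0.0642  0.2909] xang 19.1 q [-0.17  0.22  1.1   0.    1.82 -0.51] w 0.165 t 5.83 F [ 0.6  0.1 -0.6]
d [-0.046, 0.3148, -0.0751] yaw 0.0005   (world ccw -0.1)
time_s: 6.58
eef_pos: [0.5743, -0.0973, 0.1669]
ee_rot: [-0.697, -0.117, 0.117, 0.697]
contact_force: [-0.1, -1.0, -1.7]
width: 0.164
now [ 0.5743 -0.0973  0.1669] xang 19.0 q [-0.23  0.24  1.32  0.    1.58 -0.56] w 0.164 t 6.58 F [-0.1 -1.  -1.7]
d [0.0006, 0.1047, -0.0034] yaw 0.0002   (world ccw -0.0)
```

View pics/w5.png

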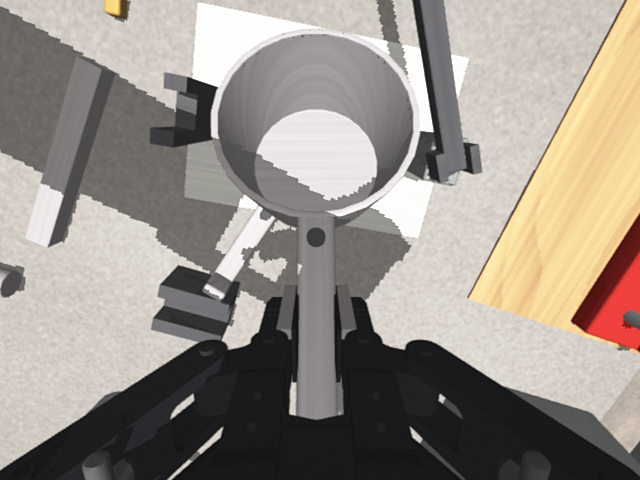

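View pics/s5.png

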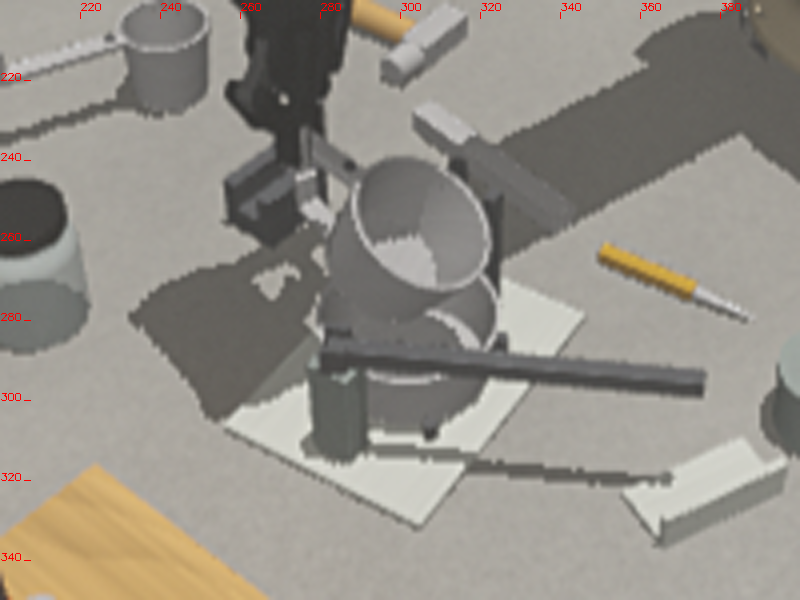

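```bash
python3 -m handwheel '[{"delta_pos":[0,0.06,-0.002],"yaw":0,"jaw":-1},{"delta_pos":[0,0.1,-0.002],"yaw":0,"jaw":-1},{"delta_pos":[0,0.12,-0.002],"yaw":0,"jaw":-1},{"delta_pos":[0,0.135,-0.002],"yaw":0,"jaw":-1},{"delta_pos":[0,0.135,-0.002],"yaw":0,"jaw":-1}]' 60; python3 - <<'E'
from h import *
plan([(.575,-.0985,.11,19)])
w=grab('scene','s6'); crop(w,'s6',220,200,160,130,5)
E
```

```text
time_s: 7.3
eef_pos: [0.5747, -0.099, 0.1129]
ee_rot: [0.697, 0.116, -0.116, -0.697]
contact_force: [1.2, 0.5, -1.9]
width: 0.165
now [ 0.5747 -0.099   0.1129] xang 19.0 q [-0.23  0.28  1.38 -0.    1.48 -0.56] w 0.165 t 7.30 F [ 1.2  0.5 -1.9]
d [0.0011, 0.0074, 0.0009] yaw -0.0002   (world ccw 0.0)
```

View pics/s6.png

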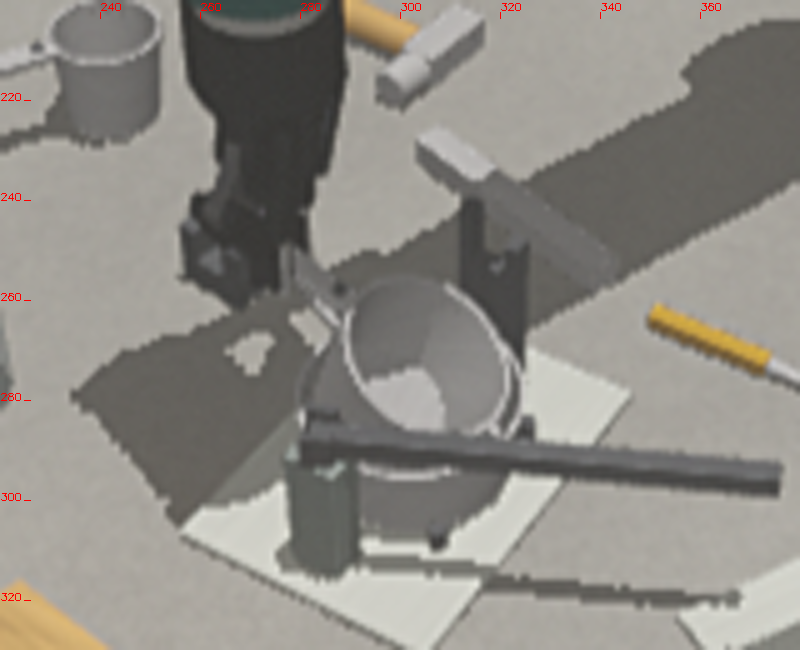

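```bash
python3 -m handwheel '[{"delta_pos":[0,0.009,0],"yaw":0,"jaw":-1},{"delta_pos":[0,0.018,-0.006],"yaw":0,"jaw":-1},{"delta_pos":[0,0.027,-0.012],"yaw":0,"jaw":-1},{"delta_pos":[0,0.038,-0.018],"yaw":0,"jaw":-1},{"delta_pos":[0,0.049,-0.024],"yaw":0,"jaw":-1}]' 30; python3 - <<'E'
from h import *
plan([(.575,-.0985,.11,19)])
w=grab('scene','s7'); crop(w,'s7',220,200,160,130,5)
f=grab('wrist','w7'); cv2.imwrite('pics/w7.png',f['img'][:,:,::-1]);P=cloud(f)
for v in range(220,300,10): print(v,np.round(P[v,[306,316,326]].mean(0),4))
E
```

```text
time_s: 7.98
eef_pos: [0.5792, -0.1082, 0.0957]
ee_rot: [0.698, 0.118, -0.115, -0.697]
contact_force: [-0.3, 0.5, 9.9]
width: 0.169
now [ 0.5792 -0.1082  0.0957] xang 19.0 q [-0.25  0.31  1.38  0.    1.44 -0.58] w 0.169 t 7.97 F [-0.3  0.5  9.9]
d [-0.0018, -0.0359, 0.0263] yaw -0.0002   (world ccw 0.0)
220 [ 0.5657 -0.0706  0.0994]
230 [ 0.5669 -0.074   0.1012]
240 [ 0.5681 -0.0776  0.1026]
250 [ 0.5694 -0.0813  0.1034]
260 [ 0.5706 -0.0849  0.1049]
270 [ 0.5719 -0.0886  0.1059]
280 [ 0.573  -0.0919  0.1078]
290 [ 0.5741 -0.0951  0.1099]
```

View pics/s7.png

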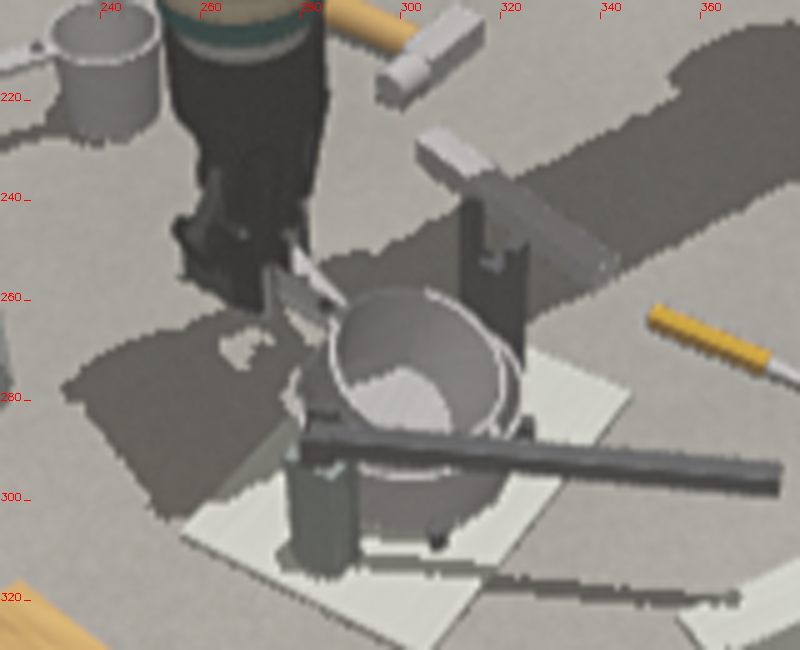

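View pics/w7.png

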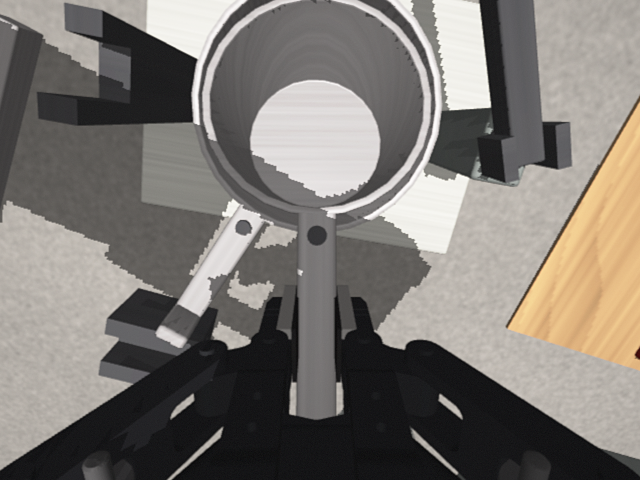

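```bash
python3 -m handwheel '[{"delta_pos":[0,0.012,-0.006],"yaw":0,"jaw":-1},{"delta_pos":[0,0.024,-0.011],"yaw":0,"jaw":-1},{"delta_pos":[0,0.036,-0.015],"yaw":0,"jaw":-1},{"delta_pos":[0,0.049,-0.019],"yaw":0,"jaw":-1},{"delta_pos":[0,0.062,-0.022],"yaw":0,"jaw":-1},{"delta_pos":[0,0.076,-0.025],"yaw":0,"jaw":-1}]' 22; python3 - <<'E'
from h import *
plan([(.575,-.0985,.11,19)])
w=grab('scene','s8'); crop(w,'s8',220,200,160,130,5)
f=grab('wrist','w8'); cv2.imwrite('pics/w8.png',f['img'][:,:,::-1]);P=cloud(f)
for v in range(220,300,10): print(v,np.round(P[v,[306,316,326]].mean(0),4))
E
```

```text
time_s: 8.82
eef_pos: [0.5828, -0.1191, 0.0653]
ee_rot: [0.699, 0.118, -0.114, -0.696]
contact_force: [1.8, -5.1, 7.6]
width: 0.163
now [ 0.5828 -0.1191  0.0653] xang 18.9 q [-0.26  0.35  1.39 -0.    1.39 -0.59] w 0.163 t 8.82 F [ 1.8 -5.1  7.6]
d [-0.0013, -0.1119, 0.0545] yaw -0.0006   (world ccw 0.1)
220 [ 0.568  -0.0781  0.0797]
230 [ 0.5692 -0.0815  0.0806]
240 [ 0.5703 -0.0848  0.082 ]
250 [ 0.5717 -0.0888  0.0812]
260 [ 0.5729 -0.0923  0.082 ]
270 [ 0.5742 -0.0963  0.0819]
280 [ 0.5756 -0.1002  0.082 ]
290 [ 0.5767 -0.1034  0.0837]
```

View pics/s8.png

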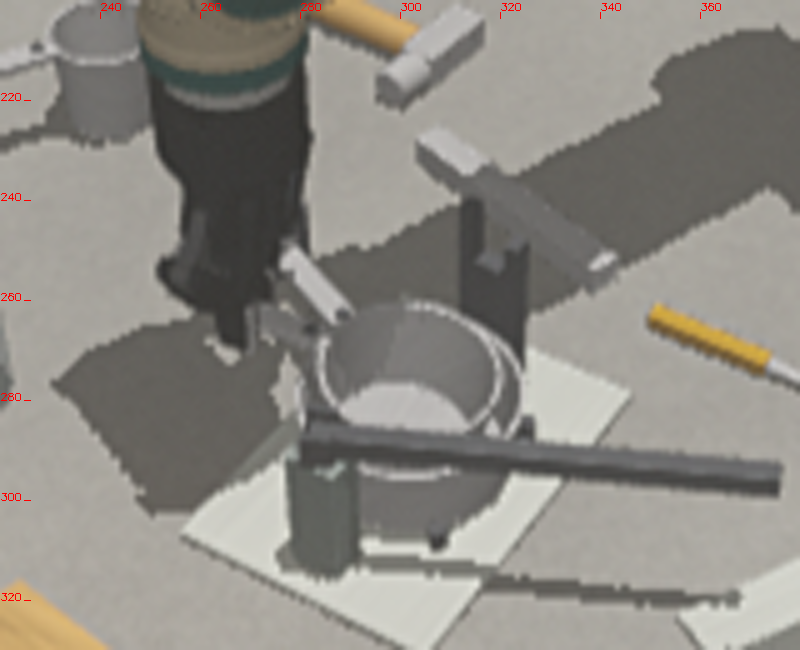

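View pics/w8.png

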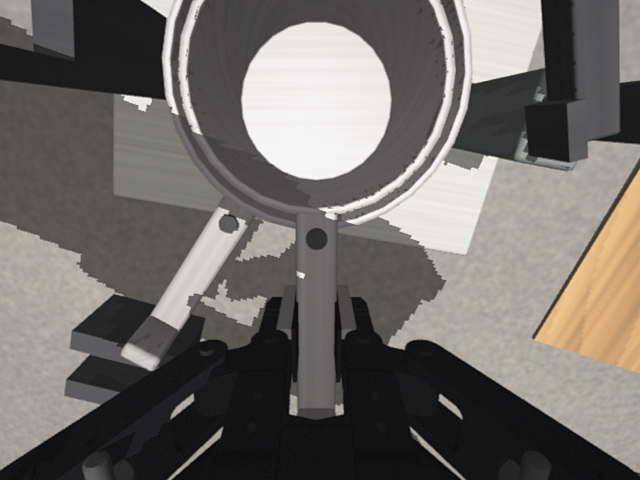

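```bash
python3 -m handwheel '[{"delta_pos":[0,0.0,0.015],"yaw":0,"jaw":-1},{"delta_pos":[0,0.012,0.018],"yaw":0,"jaw":-1},{"delta_pos":[0,0.024,0.018],"yaw":0,"jaw":-1},{"delta_pos":[0,0.03,0.018],"yaw":0,"jaw":-1},{"delta_pos":[0,0.03,0.018],"yaw":0,"jaw":-1}]' 20; python3 - <<'E'
from h import *
plan([(.575,-.0985,.11,19)])
f=grab('wrist','w9'); cv2.imwrite('pics/w9.png',f['img'][:,:,::-1]);P=cloud(f)
for v in range(220,300,10): print(v,np.round(P[v,[306,316,326]].mean(0),4))
E
```

```text
time_s: 9.55
eef_pos: [0.58, -0.1118, 0.0527]
ee_rot: [0.698, 0.117, -0.115, -0.697]
contact_force: [0.7, -3.2, 6.0]
width: 0.164
now [ 0.58   -0.1118  0.0527] xang 18.9 q [-0.25  0.36  1.42 -0.    1.36 -0.58] w 0.164 t 9.55 F [ 0.7 -3.2  6. ]
d [-0.0006, -0.1433, 0.0351] yaw -0.0005   (world ccw 0.1)
220 [ 0.5652 -0.0697  0.0726]
230 [ 0.5665 -0.0734  0.0719]
240 [ 0.5674 -0.0762  0.0746]
250 [ 0.5688 -0.0802  0.0736]
260 [ 0.5702 -0.0842  0.0729]
270 [ 0.5716 -0.0884  0.0718]
280 [ 0.5728 -0.0917  0.0731]
290 [ 0.5742 -0.0958  0.0728]
```

View pics/w9.png

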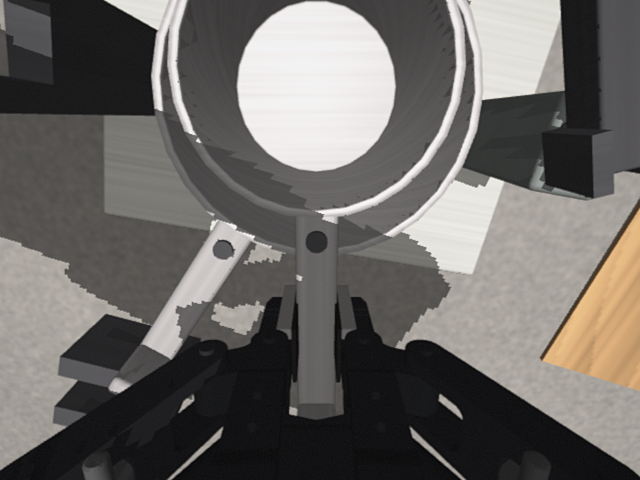

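```bash
python3 -m handwheel '[{"delta_pos":[0,0,-0.008],"yaw":0,"jaw":-1},{"delta_pos":[0,0,-0.008],"yaw":0,"jaw":-0.2},{"delta_pos":[0,0,-0.008],"yaw":0,"jaw":-0.2},{"delta_pos":[0,0,-0.008],"yaw":0,"jaw":-0.2},{"delta_pos":[0,-0.05,-0.008],"yaw":0,"jaw":-0.2},{"delta_pos":[0,-0.2,-0.008],"yaw":0,"jaw":-0.2},{"delta_pos":[0,-0.33,-0.008],"yaw":0,"jaw":-0.2},{"delta_pos":[0,-0.4,-0.008],"yaw":0,"jaw":-0.2},{"delta_pos":[0,-0.4,-0.008],"yaw":0,"jaw":-0.2}]' ; python3 - <<'E'
from h import *
plan([(.575,-.0985,.11,19)])
f=grab('wrist','w10'); cv2.imwrite('pics/w10.png',f['img'][:,:,::-1]);P=cloud(f)
E
```

```text
time_s: 10.72
eef_pos: [0.5809, -0.114, 0.2154]
ee_rot: [0.699, 0.119, -0.114, -0.696]
contact_force: [0.7, -0.4, -0.2]
width: 0.402
now [ 0.5809 -0.114   0.2154] xang 19.0 q [-0.26  0.24  1.22 -0.    1.67 -0.59] w 0.402 t 10.72 F [ 0.7 -0.4 -0.2]
d [-0.0029, 0.2634, 0.0425] yaw -0.0002   (world ccw 0.0)
```

View pics/w10.png

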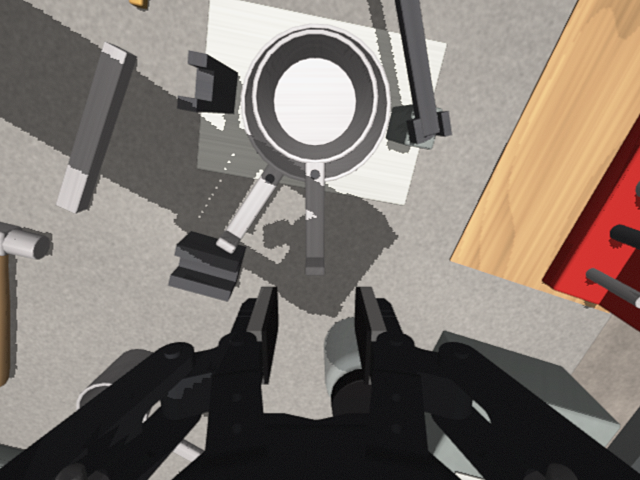

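M sits level in L. Its handle runs from (315,170) to (314,272), and L's from (270,178) to (226,245), so they are fanned apart. I'll measure heights and centres.

```bash
cat >> h.py <<'E'
from scipy.optimize import least_squares
def ringfit(P,c,zt,tol,rmin,rmax,excl=[]):
    m=(abs(P[...,2]-zt)<tol)&(np.hypot(P[...,0]-c[0],P[...,1]-c[1])<rmax)&(np.hypot(P[...,0]-c[0],P[...,1]-c[1])>rmin)
    q=P[m]; ang=np.degrees(np.arctan2(q[:,1]-c[1],q[:,0]-c[0]))
    for e in excl: 
        k=abs((ang-e+180)%360-180)>18; q=q[k]; ang=ang[k]
    r=least_squares(lambda x:np.hypot(q[:,0]-x[0],q[:,1]-x[1])-x[2],[*c,(rmin+rmax)/2],loss='soft_l1',f_scale=.001)
    pl=np.linalg.lstsq(np.c_[q[:,:2]-c,np.ones(len(q))],q[:,2],rcond=None)[0]
    print('ring',np.round(r.x,4),'z %.4f'%np.median(q[:,2]),'slope',np.round(pl[:2],3),len(q)); return r.x
E
python3 - <<'E'
from h import *
f=load('w10');P=cloud(f)
ringfit(P,(.552,-.032),.058,.005,.053,.064,[-71,-107])
ringfit(P,(.552,-.032),.070,.005,.040,.052,[-71,-107])
for n,(u,v) in dict(Mfloor=(315,100),Mh=(315,200),Mh2=(315,240),Mend=(314,270),Lh=(255,205),Lh2=(236,230),Lend=(226,245),deck=(215,150),bench=(400,300)).items(): print(n,np.round(P[v-1:v+2,u-1:u+2].reshape(-1,3).mean(0),4))
E
```

```text
ring [ 0.5531 -0.0317  0.0571] z 0.0577 slope [-0.001  0.003] 2397
ring [ 0.5508 -0.0271  0.0453] z 0.0698 slope [ 0.001 -0.004] 1994
Mfloor [ 0.5501 -0.0246  0.0163]
Mh [ 0.5758 -0.0999  0.0703]
Mh2 [ 0.5871 -0.133   0.0702]
Mend [ 0.5919 -0.1497  0.094 ]
Lh [ 0.5292 -0.1233  0.0586]
Lh2 [ 0.5196 -0.1506  0.0582]
Lend [ 0.5179 -0.1569  0.0822]
deck [ 0.474  -0.0979  0.0085]
bench [ 0.7092 -0.1925  0.    ]
```

```bash
python3 - <<'E'
from h import *
plan([(.535,-.405,.2,72)])
E
```

```text
now [ 0.5801 -0.1138  0.2126] xang 19.0 q [-0.26  0.24  1.23 -0.    1.67 -0.59] w 0.400 t 10.78 F [-0.   0.2 -0.4]
d [-0.3432, 0.0317, -0.6519] yaw -0.2947   (world ccw 53.0)
```

```bash
python3 -m handwheel '[{"delta_pos":[-0.343,0.0,-0.65],"yaw":-0.295,"jaw":0},{"delta_pos":[-0.343,0.0,-0.65],"yaw":-0.295,"jaw":0},{"delta_pos":[-0.343,0.0,-0.65],"yaw":-0.295,"jaw":0},{"delta_pos":[-0.343,0.0,-0.65],"yaw":-0.295,"jaw":0},{"delta_pos":[-0.343,0.0,-0.65],"yaw":-0.295,"jaw":0},{"delta_pos":[-0.343,0.03,-0.65],"yaw":-0.295,"jaw":0},{"delta_pos":[-0.343,0.03,-0.65],"yaw":-0.295,"jaw":0}]' 80; python3 - <<'E'
from h import *
plan([(.538,-.407,.17,72)])
f=grab('wrist','w11'); cv2.imwrite('pics/w11.png',f['img'][:,:,::-1]);P=cloud(f)
ringfit(P,(.452,-.379),.066,.005,.025,.042,[-18])
E
```

```text
time_s: 11.65
eef_pos: [0.5337, -0.4032, 0.1957]
ee_rot: [-0.57, -0.415, 0.416, 0.574]
contact_force: [0.6, 1.4, 0.7]
width: 0.499
now [ 0.5337 -0.4032  0.1957] xang 72.0 q [-0.7   0.48  0.96  0.    1.7  -1.96] w 0.499 t 11.65 F [0.6 1.4 0.7]
d [-0.006, 0.0641, -0.0134] yaw -0.0001   (world ccw 0.0)
ring [ 0.45   -0.3778  0.0334] z 0.0659 slope [ 0.003 -0.   ] 1685
```

View pics/w11.png

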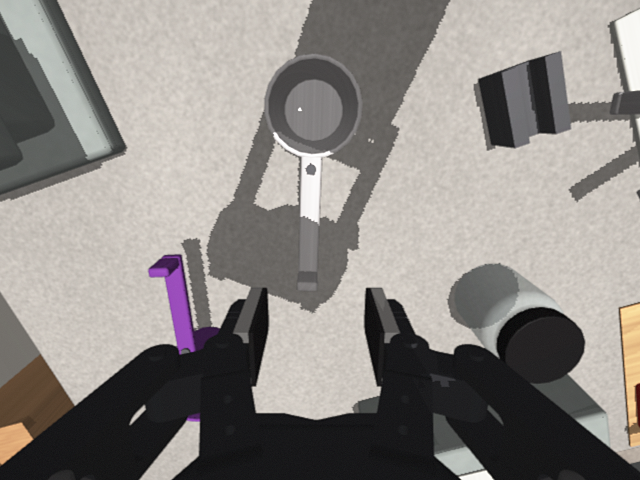

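This is the grey S: pot at (312,105), handle to (308,285). The purple look-alike's upturn is at (165,265), clear of the left finger.

```bash
python3 - <<'E'
from h import *
f=load('w11');P=cloud(f)
q=[]
for v in range(165,270,8):
    row=P[v,290:335]; m=(row[:,2]>.055)&(row[:,2]<.072); q.append(row[m].mean(0)); 
q=np.array(q); print(np.round(q[[0,4,8,-1]],4)); d=q[-1]-q[0]; h=np.degrees(np.arctan2(d[1],d[0])); print('heading',h)
print('purple',P[266,160],P[275,172])
c=np.array([.450,-.378]); u=np.array([np.cos(np.radians(h)),np.sin(np.radians(h))]); print('perp offset',np.cross(u,q[:,:2].mean(0)-c))
g=c+.092*u; print(g)
g2=q[:,:2].mean(0)+u*(.092-np.dot(q[:,:2].mean(0)-c,u)); print(g2)
plan([(g2[0],g2[1],.12,h+90),(g2[0],g2[1],.046,h+90)])
E
```

```text
[[ 0.4881 -0.3919  0.0667]
 [ 0.5114 -0.4002  0.066 ]
 [ 0.5358 -0.4091  0.066 ]
 [ 0.5682 -0.4211  0.0664]]
heading -20.039204834316763
purple [ 0.5229503  -0.52527676  0.08582931] [ 0.53823038 -0.5303361   0.06669762]
perp offset 2.133724044318594e-05
[ 0.53643017 -0.409525  ]
[ 0.53643748 -0.40950496]
now [ 0.5343 -0.4028  0.1971] xang 72.0 q [-0.7   0.48  0.96  0.    1.7  -1.96] w 0.500 t 11.70 F [0.2 1.2 0.7]
d [-0.0146, 0.1928, -0.0108] yaw 0.0116   (world ccw -2.1)
d [-0.0149, 0.3778, -0.0113] yaw 0.0116   (world ccw -2.1)<stdin>:8: DeprecationWarning: Arrays of 2-dimensional vectors are deprecated. Use arrays of 3-dimensional vectors instead. (deprecated in NumPy 2.0)
```

```bash
python3 -m handwheel '[{"delta_pos":[-0.015,0.08,-0.011],"yaw":0.012,"jaw":0},{"delta_pos":[-0.015,0.2,-0.011],"yaw":0.012,"jaw":0},{"delta_pos":[-0.015,0.3,-0.011],"yaw":0.012,"jaw":0},{"delta_pos":[-0.015,0.38,-0.011],"yaw":0.012,"jaw":0},{"delta_pos":[-0.015,0.38,-0.011],"yaw":0.012,"jaw":0},{"delta_pos":[-0.015,0.38,-0.011],"yaw":0.012,"jaw":-1},{"delta_pos":[-0.015,0.38,-0.011],"yaw":0.012,"jaw":-1},{"delta_pos":[-0.015,0.38,-0.011],"yaw":0.012,"jaw":-1},{"delta_pos":[-0.015,0.38,-0.011],"yaw":0.012,"jaw":-1},{"delta_pos":[-0.015,0.38,-0.011],"yaw":0.012,"jaw":-1},{"delta_pos":[-0.015,0.3,-0.011],"yaw":0.012,"jaw":-1},{"delta_pos":[-0.015,0.15,-0.011],"yaw":0.012,"jaw":-1},{"delta_pos":[-0.015,0,-0.011],"yaw":0.012,"jaw":-1},{"delta_pos":[-0.015,0,-0.011],"yaw":0.012,"jaw":-1}]' 100; python3 - <<'E'
from h import *
plan([(.538,-.407,.17,72)])
f=grab('wrist','w12'); cv2.imwrite('pics/w12.png',f['img'][:,:,::-1]);P=cloud(f)
for v in range(228,300,10): print(v,np.round(P[v,[310,316,322]].mean(0),4))
E
```

```text
time_s: 13.45
eef_pos: [0.5381, -0.4128, 0.2064]
ee_rot: [0.584, 0.406, -0.404, -0.576]
contact_force: [0.6, -1.0, -1.5]
width: 0.154
now [ 0.5381 -0.4128  0.2064] xang 69.9 q [-0.71  0.49  0.93 -0.    1.71 -1.93] w 0.154 t 13.45 F [ 0.6 -1.  -1.5]
d [0.0138, 0.0908, 0.0062] yaw -0.0118   (world ccw 2.1)
228 [ 0.5    -0.3989  0.2214]
238 [ 0.5035 -0.4001  0.2221]
248 [ 0.5075 -0.4016  0.2213]
258 [ 0.5111 -0.4029  0.2221]
268 [ 0.5148 -0.4043  0.2226]
278 [ 0.5189 -0.4058  0.2222]
288 [ 0.5227 -0.4072  0.2228]
298 [ 0.5274 -0.4089  0.2217]
```

View pics/w12.png

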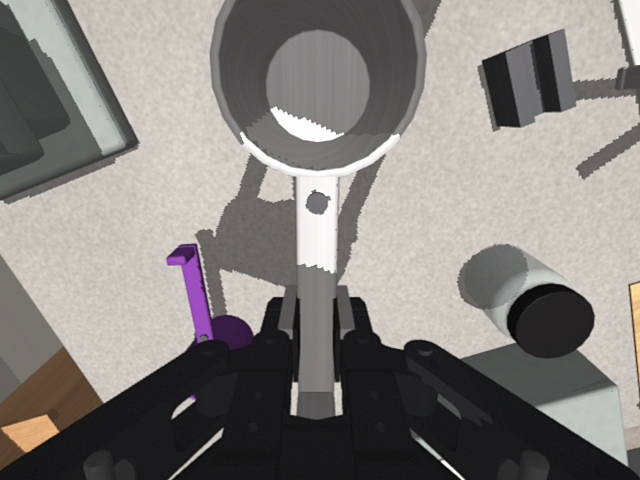

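```bash
python3 - <<'E'
from h import *
plan([(.6233,-.0837,.2,52)])
E
```

```text
now [ 0.5373 -0.412   0.2019] xang 69.9 q [-0.71  0.5   0.93 -0.    1.71 -1.93] w 0.156 t 13.50 F [-0.  -1.2 -1.9]
d [0.8446, 0.0027, 0.0803] yaw 0.0993   (world ccw -17.9)
```

```bash
python3 -m handwheel '[{"delta_pos":[0.08,-0.01,0.01],"yaw":0.01,"jaw":-1},{"delta_pos":[0.2,-0.01,0.02],"yaw":0.025,"jaw":-1},{"delta_pos":[0.34,-0.01,0.035],"yaw":0.045,"jaw":-1},{"delta_pos":[0.48,-0.01,0.05],"yaw":0.06,"jaw":-1},{"delta_pos":[0.62,-0.01,0.06],"yaw":0.08,"jaw":-1},{"delta_pos":[0.74,-0.01,0.07],"yaw":0.0995,"jaw":-1},{"delta_pos":[0.82,-0.01,0.08],"yaw":0.0995,"jaw":-1},{"delta_pos":[0.845,-0.01,0.08],"yaw":0.0995,"jaw":-1},{"delta_pos":[0.845,-0.01,0.08],"yaw":0.0995,"jaw":-1}]'; python3 - <<'E'
from h import *
f=grab('wrist','w13'); cv2.imwrite('pics/w13.png',f['img'][:,:,::-1]);P=cloud(f)
plan([(.6233,-.0837,.13,52)])
for v in range(190,300,10): print(v,np.round(P[v,[310,316,322]].mean(0),4))
z=P[200:290,312:321,2]; zt=np.median(z); print(zt)
ringfit(P,(.5508,-.0271),zt,.006,.025,.042,[-38])
E
```

```text
time_s: 14.62
eef_pos: [0.6224, -0.0829, 0.2012]
ee_rot: [-0.635, -0.309, 0.311, 0.636]
contact_force: [0.0, -0.5, -2.3]
width: 0.154
now [ 0.6224 -0.0837  0.2017] xang 52.0 q [-0.19  0.36  1.11 -0.    1.67 -1.1 ] w 0.156 t 14.68 F [ 0.7 -0.2 -1.6]
d [0.0017, 0.1791, -0.002] yaw -0.0003   (world ccw 0.0)
190 [ 0.5791 -0.0494  0.2172]
200 [ 0.5817 -0.0514  0.2189]
210 [ 0.5846 -0.0537  0.2189]
220 [ 0.588  -0.0563  0.217 ]
230 [ 0.591  -0.0586  0.2174]
240 [ 0.5942 -0.0611  0.217 ]
250 [ 0.5974 -0.0636  0.2168]
260 [ 0.6005 -0.066   0.2174]
270 [ 0.6039 -0.0687  0.2171]
280 [ 0.6071 -0.0712  0.2173]
290 [ 0.6106 -0.0739  0.2171]
0.2172657346119818
ring [ 0.5488 -0.0248  0.0331] z 0.2164 slope [ 0.011 -0.008] 5989
```

View pics/w13.png

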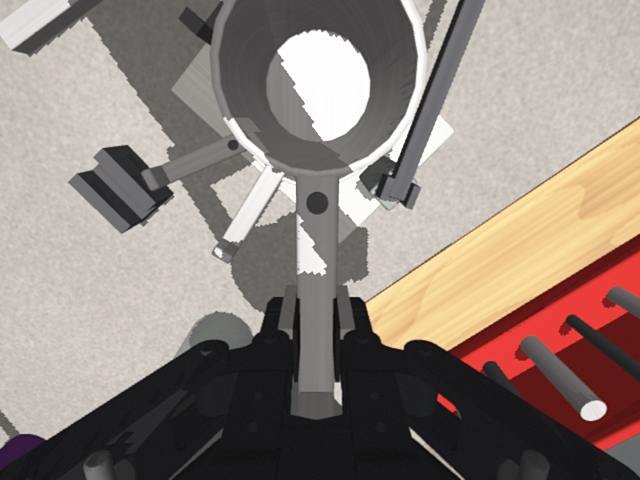

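```bash
python3 -m handwheel '[{"delta_pos":[0.001,0.08,-0.007],"yaw":0,"jaw":-1},{"delta_pos":[0.001,0.18,-0.007],"yaw":0,"jaw":-1},{"delta_pos":[0.001,0.25,-0.007],"yaw":0,"jaw":-1},{"delta_pos":[0.001,0.29,-0.007],"yaw":0,"jaw":-1},{"delta_pos":[0.001,0.315,-0.007],"yaw":0,"jaw":-1},{"delta_pos":[0.001,0.325,-0.007],"yaw":0,"jaw":-1},{"delta_pos":[0.001,0.325,-0.007],"yaw":0,"jaw":-1}]'; python3 - <<'E'
from h import *
f=grab('wrist','w14'); cv2.imwrite('pics/w14.png',f['img'][:,:,::-1]);P=cloud(f)
plan([(.6233,-.0837,.0665,52)])
z=P[210:290,312:321,2]; zt=np.median(z); print(zt)
w=grab('scene','s14'); crop(w,'s14',220,200,160,130,5)
E
```

```text
time_s: 15.55
eef_pos: [0.6257, -0.0844, 0.0736]
ee_rot: [0.636, 0.31, -0.31, -0.635]
contact_force: [-0.1, 0.2, -0.9]
width: 0.153
now [ 0.6258 -0.0844  0.0739] xang 52.0 q [-0.19  0.45  1.26 -0.    1.44 -1.1 ] w 0.155 t 15.60 F [-0.3  0.3 -1.7]
d [-0.0026, 0.0184, 0.006] yaw -0.0001   (world ccw 0.0)
0.08949744033708419
```

View pics/s14.png

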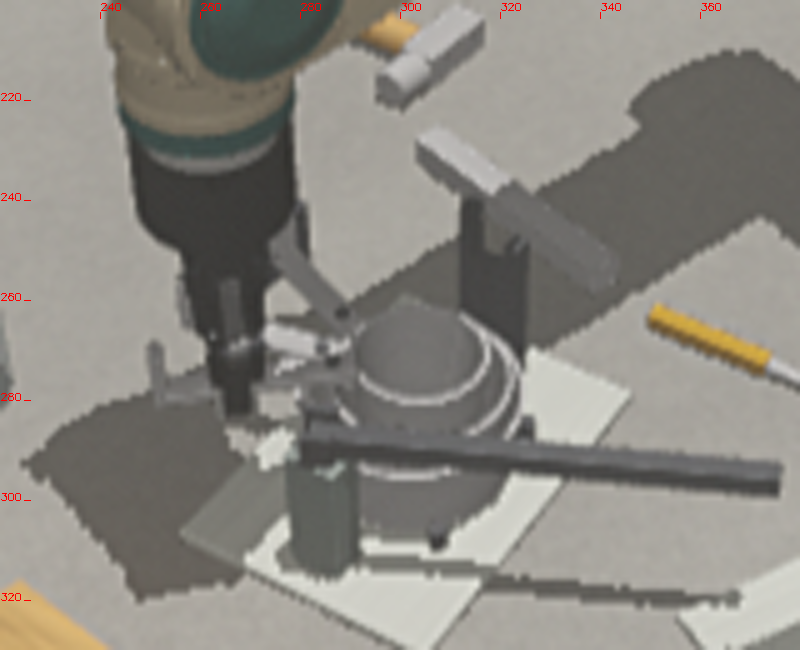

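View pics/w14.png

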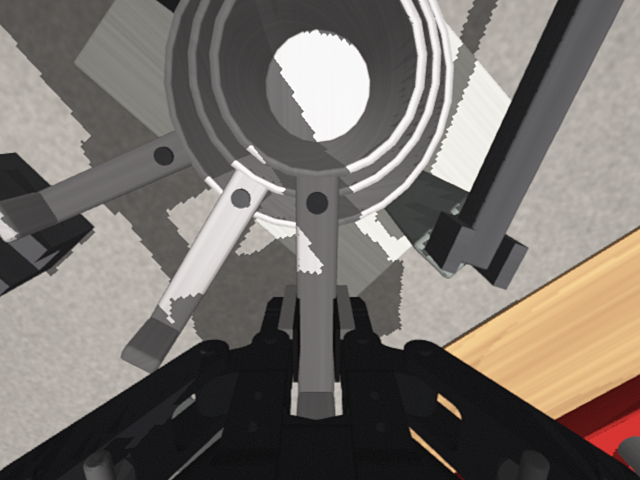

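```bash
python3 -m handwheel '[{"delta_pos":[0,0.01,0],"yaw":0,"jaw":-1},{"delta_pos":[0,0.019,0],"yaw":0,"jaw":-1},{"delta_pos":[0,0.019,0],"yaw":0,"jaw":-1},{"delta_pos":[0,0.019,0],"yaw":0,"jaw":-0.3},{"delta_pos":[0,0.019,0],"yaw":0,"jaw":-0.3},{"delta_pos":[0,0.019,0],"yaw":0,"jaw":-0.3},{"delta_pos":[0,-0.05,0],"yaw":0,"jaw":-0.3},{"delta_pos":[0,-0.18,0],"yaw":0,"jaw":-0.3},{"delta_pos":[0,-0.32,0],"yaw":0,"jaw":-0.3},{"delta_pos":[0,-0.36,0],"yaw":0,"jaw":-0.3}]'; python3 - <<'E'
from h import *
f=grab('wrist','w15'); cv2.imwrite('pics/w15.png',f['img'][:,:,::-1]);P=cloud(f)
plan([(.6233,-.0837,.0665,52)])
c=(.552,-.03)
ringfit(P,c,.058,.004,.053,.066,[-38,-71,-107])
ringfit(P,c,.070,.004,.040,.053,[-38,-71,-107])
ringfit(P,c,.082,.004,.026,.042,[-38,-71,-107])
E
```

```text
time_s: 16.9
eef_pos: [0.6266, -0.0845, 0.2222]
ee_rot: [0.637, 0.312, -0.308, -0.634]
contact_force: [-1.0, 0.5, 0.4]
width: 0.346
now [ 0.6265 -0.0845  0.2221] xang 52.0 q [-0.19  0.36  1.07 -0.    1.71 -1.1 ] w 0.349 t 16.95 F [-0.5  0.5  1.3]
d [-0.0047, 0.389, 0.0102] yaw -0.0001   (world ccw 0.0)
ring [ 0.5532 -0.0315  0.0572] z 0.0579 slope [-0.001  0.003] 1948
ring [ 0.5508 -0.0267  0.0454] z 0.0699 slope [ 0.    -0.001] 1701
ring [ 0.5517 -0.0256  0.0335] z 0.0819 slope [0.001 0.001] 1296
```

View pics/w15.png

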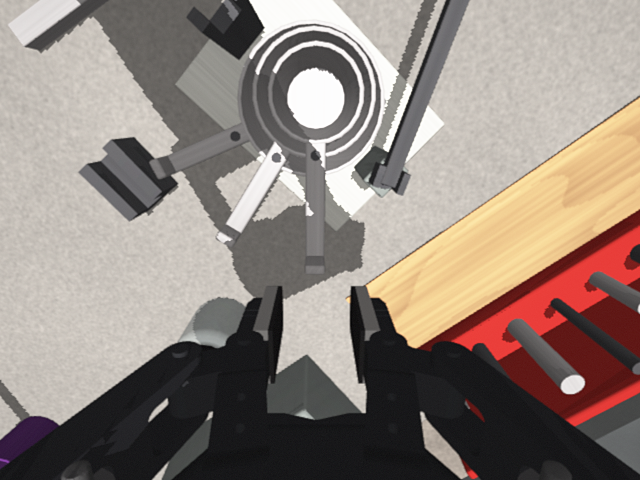

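All three rims are level, at z = 0.058, 0.070 and 0.082, with centres within 6 mm of each other and the handles fanned. The latch bar is next.

```bash
python3 - <<'E'
from h import *
plan([(.5175,.147,.2,35)])
f=load('top0');P=cloud(f); m=(P[...,2]>.095)&(P[...,2]<.11)&(P[...,0]>.505)&(P[...,0]<.625)&(P[...,1]>-.01)&(P[...,1]<.17)
q=P[m]; c=q.mean(0); d=np.linalg.svd(q[:,:2]-c[:2])[2][0]; print(len(q),c,d,np.degrees(np.arctan2(d[1],d[0]))); t=(q[:,:2]-c[:2])@d; print(c[:2]+d*t.min(),c[:2]+d*t.max())
E
```

```text
now [ 0.6265 -0.0845  0.2221] xang 52.0 q [-0.19  0.36  1.07 -0.    1.71 -1.1 ] w 0.349 t 16.95 F [-0.5  0.5  1.3]
d [0.2879, 0.0525, 0.5715] yaw 0.0944   (world ccw -17.0)
322 [0.56586656 0.07711648 0.10134257] [-0.55841119  0.82956431] 123.94599202928666
[ 0.62370472 -0.00880671] [0.50898965 0.16161166]
```

```bash
python3 -m handwheel '[{"delta_pos":[0.288,0.0,0.57],"yaw":0.094,"jaw":0},{"delta_pos":[0.288,0.0,0.57],"yaw":0.094,"jaw":0},{"delta_pos":[0.288,0.0,0.57],"yaw":0.094,"jaw":0},{"delta_pos":[0.288,0.0,0.57],"yaw":0.094,"jaw":0},{"delta_pos":[0.288,0.05,0.57],"yaw":0.094,"jaw":0},{"delta_pos":[0.288,0.05,0.57],"yaw":0.094,"jaw":0}]' 60; python3 - <<'E'
from h import *
f=grab('wrist','w16'); cv2.imwrite('pics/w16.png',f['img'][:,:,::-1]);P=cloud(f)
plan([(.5175,.147,.2,35)])
m=(P[...,2]>.098)&(P[...,2]<.106)&(np.hypot(P[...,0]-.57,P[...,1]-.07)<.2)
v,u=np.where(m); 
q=P[m]; d0=np.array([-.558,.83]); t=(q[:,:2]-[.566,.077])@d0; s=(q[:,:2]-[.566,.077])@[.83,.558]; k=abs(s)<.012; q=q[k];
c=q.mean(0); d=np.linalg.svd(q[:,:2]-c[:2])[2][0]; d*=np.sign(d[1]); t=(q[:,:2]-c[:2])@d; print(len(q),c,d,np.degrees(np.arctan2(d[1],d[0])),c[:2]+d*t.min(),c[:2]+d*t.max(), np.ptp((q[:,:2]-c[:2])@[d[1],-d[0]]))
E
```

```text
time_s: 17.7
eef_pos: [0.515, 0.1473, 0.1937]
ee_rot: [-0.674, -0.211, 0.216, 0.674]
contact_force: [-0.2, -0.9, -0.5]
width: 0.498
now [0.5159 0.1467 0.1951] xang 35.1 q [ 0.21  0.1   1.42 -0.    1.62 -0.4 ] w 0.501 t 17.75 F [ 0.4 -0.3  0.2]
d [0.0037, -0.0123, -0.0016] yaw 0.0005   (world ccw -0.1)
3251 [0.55290079 0.09884094 0.10149504] [-0.55989339  0.82856466] 124.04842550004088 [0.60709103 0.0186469 ] [0.50907152 0.1637022 ] 0.012065876303342998
```

View pics/w16.png

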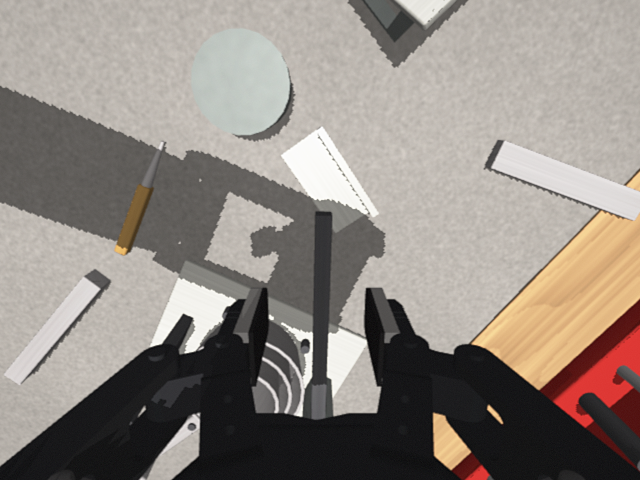

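```bash
python3 - <<'E'
from h import *
plan([(.5175,.1513,.14,34.05),(.5175,.1513,.078,34.05)])
E
```

```text
now [0.5159 0.1467 0.1951] xang 35.1 q [ 0.21  0.1   1.42 -0.    1.62 -0.4 ] w 0.501 t 17.75 F [ 0.4 -0.3  0.2]
d [0.0104, 0.1376, 0.007] yaw 0.0057   (world ccw -1.0)
d [0.0109, 0.2926, 0.0068] yaw 0.0057   (world ccw -1.0)
```

```bash
python3 -m handwheel '[{"delta_pos":[0.011,0.08,0.007],"yaw":0.006,"jaw":0},{"delta_pos":[0.011,0.18,0.007],"yaw":0.006,"jaw":0},{"delta_pos":[0.011,0.26,0.007],"yaw":0.006,"jaw":0},{"delta_pos":[0.011,0.293,0.007],"yaw":0.006,"jaw":0},{"delta_pos":[0.011,0.293,0.007],"yaw":0.006,"jaw":0},{"delta_pos":[0.011,0.293,0.007],"yaw":0.006,"jaw":-1},{"delta_pos":[0.011,0.293,0.007],"yaw":0.006,"jaw":-1},{"delta_pos":[0.011,0.293,0.007],"yaw":0.006,"jaw":-1},{"delta_pos":[0.011,0.293,0.007],"yaw":0.006,"jaw":-1},{"delta_pos":[0.011,0.293,0.007],"yaw":0.006,"jaw":-1}]' 40; python3 - <<'E'
from h import *
f=grab('wrist','w17'); cv2.imwrite('pics/w17.png',f['img'][:,:,::-1])
pv=np.array([.632,-.019]); 
def T(b,z,r): a=np.radians(b); return (pv[0]+r*np.cos(a),pv[1]+r*np.sin(a),z,b-90)
o,p,M=tool(); v=p[:2]-pv; print('r',np.linalg.norm(v),'b',np.degrees(np.arctan2(v[1],v[0])))
plan([T(124,.109,.203),T(188.9,.109,.203)])
E
```

```text
time_s: 19.0
eef_pos: [0.519, 0.1515, 0.08]
ee_rot: [0.677, 0.207, -0.206, -0.676]
contact_force: [0.8, -2.3, 1.4]
width: 0.127
r 0.20456655338591476 b 123.53648526655304
now [0.519  0.1515 0.08  ] xang 34.0 q [ 0.22  0.2   1.55 -0.    1.39 -0.38] w 0.129 t 19.05 F [ 1.4 -2.8  1.1]
d [-0.0041, -0.0724, -0.004] yaw -0.0001   (world ccw 0.0)
d [-0.4636, -0.0724, -0.2963] yaw -0.3607   (world ccw 64.9)
```

View pics/w17.png

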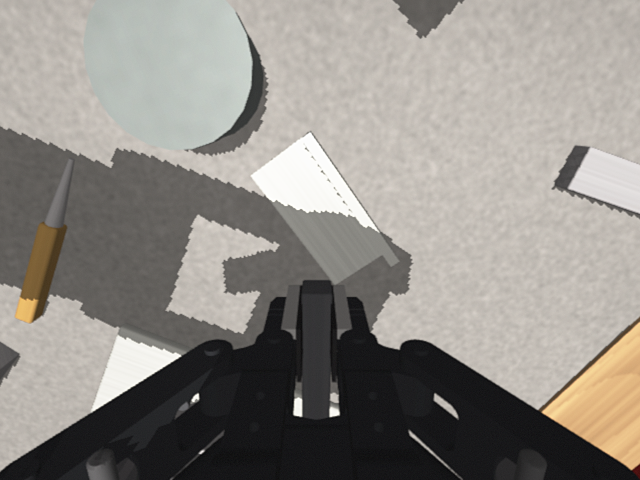

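```bash
python3 -m handwheel '[{"delta_pos":[0,-0.025,0],"yaw":0,"jaw":-1},{"delta_pos":[0,-0.05,-0.002],"yaw":0,"jaw":-1},{"delta_pos":[0,-0.08,-0.006],"yaw":0,"jaw":-1},{"delta_pos":[0,-0.08,-0.006],"yaw":0,"jaw":-1}]'; python3 - <<'E'
from h import *
f=grab('wrist','w18'); cv2.imwrite('pics/w18.png',f['img'][:,:,::-1]); P=cloud(f)
for v in range(285,400,12): print(v,np.round(P[v,314:319].mean(0),4))
pv=np.array([.632,-.019]); 
def T(b,r): a=np.radians(b); return (pv[0]+r*np.cos(a),pv[1]+r*np.sin(a),.112,b-90)
o,p,M=tool(); v=p[:2]-pv; print('r',np.linalg.norm(v),'b',np.degrees(np.arctan2(v[1],v[0])))
plan([T(b,.202) for b in range(132,180,8)]+[T(b,.202) for b in (180,184,187,189)])
E
```

```text
time_s: 19.55
eef_pos: [0.5203, 0.1495, 0.1123]
ee_rot: [0.676, 0.207, -0.206, -0.676]
contact_force: [1.1, -4.8, -2.9]
width: 0.13
285 [0.5114 0.1622 0.125 ]
297 [0.5122 0.1611 0.1326]
309 [0.5151 0.1567 0.1325]
321 [0.5185 0.1517 0.1313]
333 [0.5219 0.1467 0.1305]
345 [0.5254 0.1415 0.1296]
357 [0.529  0.1362 0.1289]
369 [0.5327 0.1306 0.128 ]
381 [0.5367 0.1247 0.1269]
393 [0.5408 0.1187 0.126 ]
r 0.20229947831989498 b 123.60750979003512
now [0.52   0.1495 0.1116] xang 34.0 q [ 0.21  0.17  1.52 -0.    1.46 -0.38] w 0.126 t 19.60 F [ 3.1 -5.4 -3.3]
d [-0.0737, -0.0009, -0.0057] yaw -0.0446   (world ccw 8.0)
d [-0.1426, -0.0009, -0.0204] yaw -0.0891   (world ccw 16.0)
d [-0.2088, -0.0009, -0.0445] yaw -0.1335   (world ccw 24.0)
d [-0.271, -0.0008, -0.0776] yaw -0.1780   (world ccw 32.0)
d [-0.328, -0.0008, -0.1191] yaw -0.2224   (world ccw 40.0)
d [-0.3787, -0.0008, -0.168] yaw -0.2668   (world ccw 48.0)
d [-0.422, -0.0007, -0.2236] yaw -0.3113   (world ccw 56.0)
d [-0.4407, -0.0007, -0.2535] yaw -0.3335   (world ccw 60.0)
d [-0.4533, -0.0007, -0.2767] yaw -0.3502   (world ccw 63.0)
d [-0.461, -0.0007, -0.2926] yaw -0.3613   (world ccw 65.0)
```

```bash
python3 -m handwheel '[{"delta_pos":[-0.03,-0.009,-0.001],"yaw":-0.018,"jaw":-1},{"delta_pos":[-0.0737,-0.009,-0.0057],"yaw":-0.0446,"jaw":-1},{"delta_pos":[-0.1426,-0.009,-0.0204],"yaw":-0.0891,"jaw":-1},{"delta_pos":[-0.2088,-0.009,-0.0445],"yaw":-0.1335,"jaw":-1},{"delta_pos":[-0.271,-0.009,-0.0776],"yaw":-0.178,"jaw":-1},{"delta_pos":[-0.328,-0.009,-0.1191],"yaw":-0.2224,"jaw":-1},{"delta_pos":[-0.355,-0.009,-0.143],"yaw":-0.245,"jaw":-1},{"delta_pos":[-0.3787,-0.009,-0.168],"yaw":-0.2668,"jaw":-1},{"delta_pos":[-0.3787,-0.009,-0.168],"yaw":-0.2668,"jaw":-1}]'; python3 - <<'E'
from h import *
f=grab('wrist','w19'); cv2.imwrite('pics/w19.png',f['img'][:,:,::-1]); P=cloud(f)
t=grab('top','t19'); crop(t,'t19',220,150,180,140,4)
s=grab('scene','s19'); crop(s,'s19',220,190,160,130,5)
for v in range(285,400,24): print(v,np.round(P[v,314:319].mean(0),4))
pv=np.array([.632,-.019]); 
def T(b,r): a=np.radians(b); return (pv[0]+r*np.cos(a),pv[1]+r*np.sin(a),.1155,b-90)
o,p,M=tool(); v=p[:2]-pv; print('r',np.linalg.norm(v),'b',np.degrees(np.arctan2(v[1],v[0])))
plan([T(b,.202) for b in (176,180,184,187,189)])
E
```

```text
time_s: 20.72
eef_pos: [0.4323, 0.0092, 0.1151]
ee_rot: [0.534, 0.465, -0.463, -0.533]
contact_force: [4.9, -1.9, -3.2]
width: 0.125
285 [0.4167 0.0113 0.128 ]
309 [0.4234 0.0104 0.1352]
333 [0.4354 0.0087 0.1331]
357 [0.448  0.0069 0.1314]
381 [0.4619 0.005  0.1294]
r 0.20170568685133938 b 171.81937597999186
now [0.4323 0.0097 0.115 ] xang 82.0 q [-0.06 -0.14  1.83  0.    1.46 -1.5 ] w 0.132 t 20.88 F [ 4.6 -1.4 -4.7]
d [-0.0368, -0.0012, -0.0005] yaw -0.0221   (world ccw 4.0)
d [-0.0719, -0.0012, -0.0041] yaw -0.0443   (world ccw 8.0)
d [-0.1066, -0.0012, -0.0103] yaw -0.0665   (world ccw 12.0)
d [-0.1323, -0.0012, -0.0164] yaw -0.0832   (world ccw 15.0)
d [-0.1492, -0.0013, -0.0213] yaw -0.0943   (world ccw 17.0)
```

View pics/w19.png

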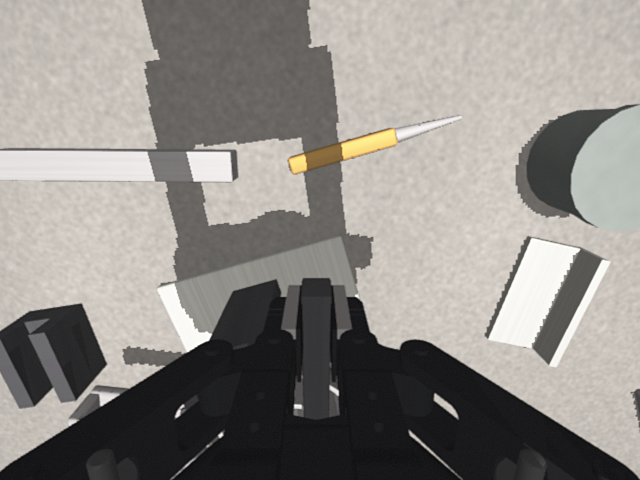

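View pics/s19.png

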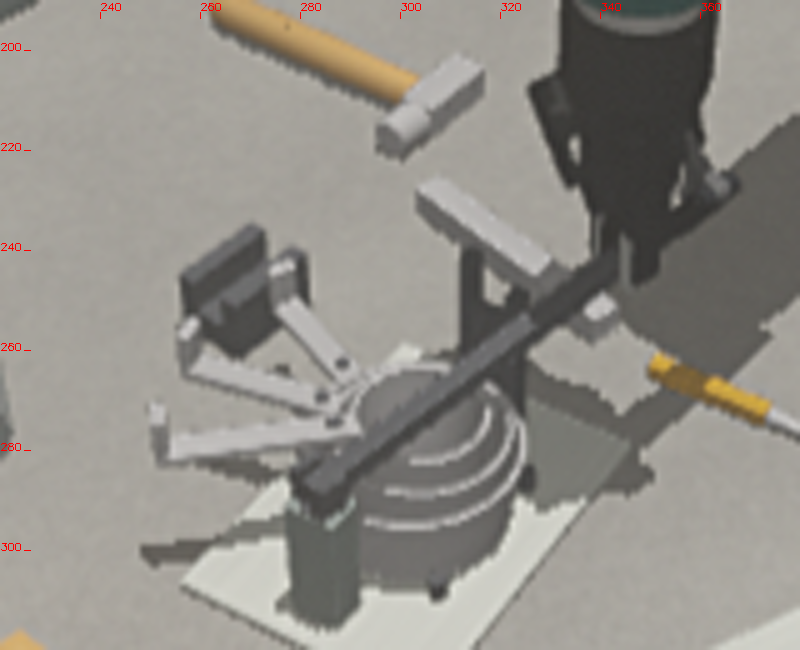

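View pics/t19.png

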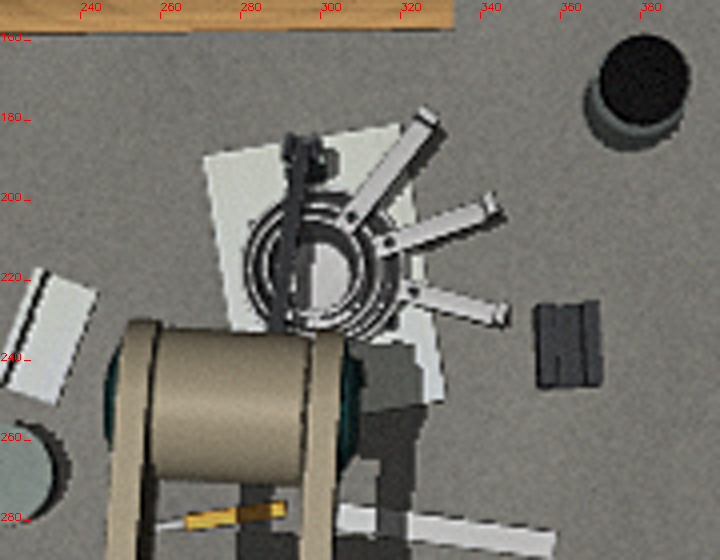

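```bash
python3 - <<'E'
from h import *
for n in ('w10','w5','w15','top0','t19','w4'):
    P=cloud(load(n)); m=(np.hypot(P[...,0]-.473,P[...,1]+.045)<.03)
    for lo,hi in ((.100,.110),(.114,.126)):
        q=P[m&(P[...,2]>lo)&(P[...,2]<hi)]
        if len(q)>3:
            e=np.array([-np.sin(.1546),np.cos(.1546)]); s=(q[:,:2]-[.4734,-.0449])@e; x=(q[:,:2]-[.4734,-.0449])@[e[1],-e[0]]
            print(n,lo,len(q),np.round(q.mean(0),4),'y %.4f..%.4f'%(np.percentile(s,3),np.percentile(s,97)),'x %.4f..%.4f'%(np.percentile(x,3),np.percentile(x,97)))
E
```

```text
w10 0.1 374 [ 0.4742 -0.0341  0.1057] y -0.0150..0.0191 x -0.0045..0.0071
w10 0.114 304 [ 0.477  -0.057   0.1198] y -0.0163..-0.0088 x -0.0046..0.0070
w5 0.1 565 [ 0.4744 -0.0354  0.1057] y -0.0151..0.0191 x -0.0046..0.0071
w5 0.114 473 [ 0.477  -0.0568  0.1196] y -0.0163..-0.0086 x -0.0048..0.0070
w15 0.1 91 [ 0.4812 -0.0504  0.1045] y -0.0160..0.0138 x 0.0063..0.0072
w15 0.114 361 [ 0.4769 -0.0568  0.1198] y -0.0162..-0.0084 x -0.0046..0.0071
top0 0.1 10 [ 0.4711 -0.0325  0.1058] y -0.0051..0.0184 x -0.0051..0.0048
top0 0.114 12 [ 0.4749 -0.0545  0.1195] y -0.0158..0.0095 x -0.0043..0.0048
t19 0.114 5 [ 0.477  -0.0589  0.1185] y -0.0159..-0.0129 x -0.0034..0.0042
w4 0.1 115 [ 0.4731 -0.04    0.1058] y -0.0152..0.0194 x -0.0048..0.0072
w4 0.114 163 [ 0.477  -0.0566  0.1196] y -0.0163..-0.0086 x -0.0043..0.0072
```

```bash
python3 -m handwheel '[{"delta_pos":[-0.0368,-0.001,-0.0005],"yaw":-0.0221,"jaw":-1},{"delta_pos":[-0.0719,-0.001,-0.004],"yaw":-0.0443,"jaw":-1},{"delta_pos":[-0.1066,-0.001,-0.01],"yaw":-0.0665,"jaw":-1},{"delta_pos":[-0.1323,-0.001,-0.0164],"yaw":-0.0832,"jaw":-1},{"delta_pos":[-0.1475,-0.001,-0.021],"yaw":-0.0932,"jaw":-1},{"delta_pos":[-0.1475,-0.001,-0.021],"yaw":-0.0932,"jaw":-1}]'; python3 - <<'E'
from h import *
s=grab('scene','s20'); crop(s,'s20',260,190,120,100,6)
f=grab('wrist','w20'); cv2.imwrite('pics/w20.png',f['img'][:,:,::-1]); P=cloud(f)
for v in range(297,400,24): print(v,np.round(P[v,314:319].mean(0),4))
pv=np.array([.632,-.019]); 
def T(b,r,z): a=np.radians(b); return (pv[0]+r*np.cos(a),pv[1]+r*np.sin(a),z,b-90)
o,p,M=tool(); v=p[:2]-pv; print('r',np.linalg.norm(v),'b',np.degrees(np.arctan2(v[1],v[0])))
plan([T(188.8,.202,.115),T(188.8,.2045,.081)])
E
```

```text
time_s: 21.62
eef_pos: [0.4327, -0.0497, 0.1155]
ee_rot: [0.46, 0.538, -0.536, -0.46]
contact_force: [5.2, 1.4, -4.6]
width: 0.122
297 [ 0.4184 -0.0518  0.1361]
321 [ 0.4296 -0.05    0.1346]
345 [ 0.4416 -0.0481  0.1332]
369 [ 0.4553 -0.046   0.1306]
393 [ 0.47   -0.0437  0.1282]
r 0.20164034316804236 b -171.30347583058014
now [ 0.4327 -0.0495  0.1155] xang 98.8 q [-0.2  -0.14  1.82  0.    1.46 -1.92] w 0.130 t 21.73 F [ 4.8  0.2 -3.3]
d [-0.0009, 0.0012, 0.0009] yaw 0.0002   (world ccw -0.0)
d [-0.001, 0.0862, 0.0073] yaw 0.0002   (world ccw -0.0)
```

View pics/s20.png

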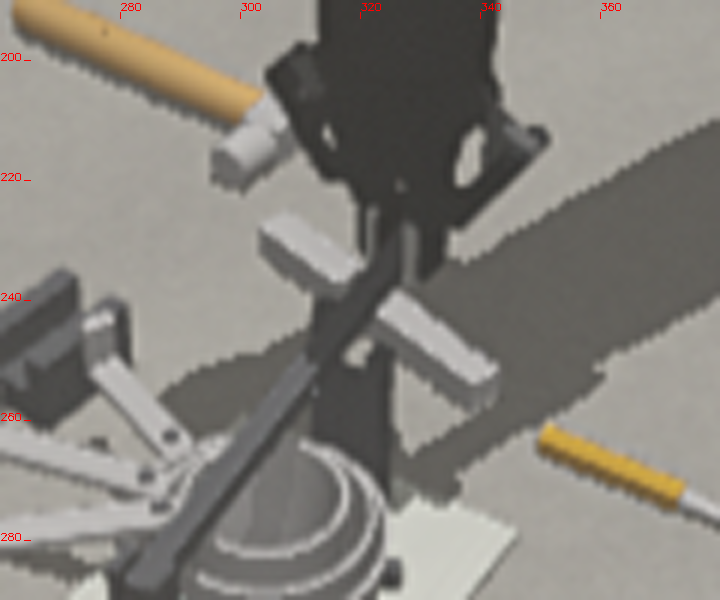

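The bar's centreline passes (0.474, -0.043), which matches the notch. I'll lower it and release.

```bash
python3 -m handwheel '[{"delta_pos":[-0.001,0.02,0.001],"yaw":0,"jaw":-1},{"delta_pos":[-0.001,0.04,0.003],"yaw":0,"jaw":-1},{"delta_pos":[-0.001,0.06,0.005],"yaw":0,"jaw":-1},{"delta_pos":[-0.001,0.08,0.007],"yaw":0,"jaw":-1},{"delta_pos":[-0.001,0.086,0.007],"yaw":0,"jaw":-1},{"delta_pos":[-0.001,0.086,0.007],"yaw":0,"jaw":-1}]'; python3 - <<'E'
from h import *
s=grab('scene','s21'); crop(s,'s21',260,190,120,100,6)
f=grab('wrist','w21'); P=cloud(f)
for v in range(297,400,24): print(v,np.round(P[v,314:319].mean(0),4))
plan([])
E
```

```text
time_s: 22.48
eef_pos: [0.4294, -0.0511, 0.0814]
ee_rot: [-0.46, -0.537, 0.537, 0.46]
contact_force: [-1.0, 0.2, 1.8]
width: 0.127
297 [ 0.4156 -0.0532  0.1012]
321 [ 0.426  -0.0516  0.1013]
345 [ 0.4371 -0.0498  0.101 ]
369 [ 0.4484 -0.0481  0.1014]
393 [ 0.4602 -0.0463  0.1017]
now [ 0.4294 -0.0511  0.0815] xang 98.8 q [-0.2  -0.11  1.86 -0.    1.39 -1.93] w 0.129 t 22.57 F [-2.   0.4  1.1]
```

View pics/s21.png

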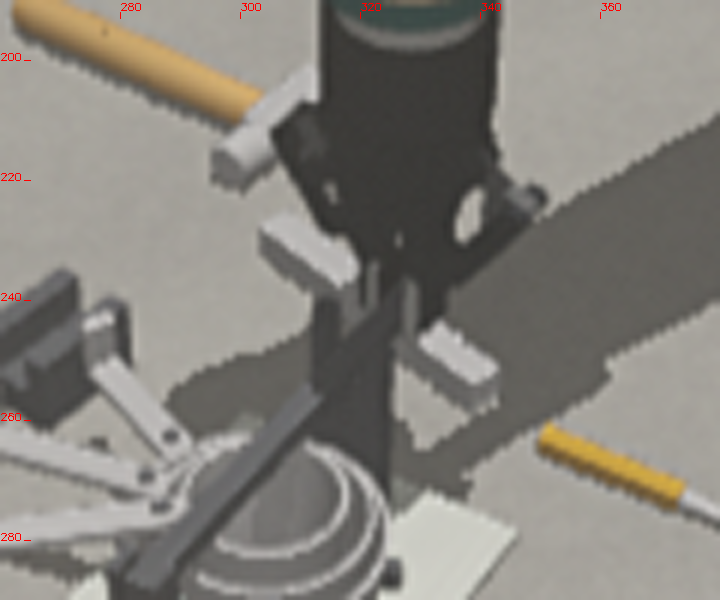

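The bar is level, with its top at 0.1013, and down in the notch. I'll release it and retreat upward.

```bash
python3 -m handwheel '[{"delta_pos":[0,0,0],"yaw":0,"jaw":-0.4},{"delta_pos":[0,0,0],"yaw":0,"jaw":-0.3},{"delta_pos":[0,0,0],"yaw":0,"jaw":-0.3},{"delta_pos":[0,0,0],"yaw":0,"jaw":-0.3},{"delta_pos":[0,-0.08,0],"yaw":0,"jaw":-0.3},{"delta_pos":[0,-0.22,0],"yaw":0,"jaw":-0.3},{"delta_pos":[0,-0.36,0],"yaw":0,"jaw":-0.3},{"delta_pos":[0.2,-0.45,0.1],"yaw":0,"jaw":-0.3},{"delta_pos":[0.35,-0.45,0.15],"yaw":0,"jaw":-0.3},{"delta_pos":[0.5,-0.45,0.15],"yaw":0,"jaw":-0.3},{"delta_pos":[0.65,-0.45,0.15],"yaw":0,"jaw":-0.3},{"delta_pos":[0.7,-0.45,0.15],"yaw":0,"jaw":-0.3},{"delta_pos":[0.7,-0.45,0.15],"yaw":0,"jaw":-0.3}]'; python3 - <<'E'
from h import *
plan([])
s=grab('scene','s22'); cv2.imwrite('pics/s22.png',s['img'][:,:,::-1])
t=grab('top','t22'); crop(t,'t22',220,150,180,140,4)
P=cloud(t)
c=(.552,-.03)
m=(abs(P[...,2]-.101)<.006)&(P[...,0]>.40)&(P[...,0]<.62)&(abs(P[...,1]+.035)<.04)
q=P[m]; 
s_=(q[:,:2]-[.632,-.019]); b=np.degrees(np.arctan2(s_[:,1],s_[:,0]))%360; print('bar bearing',np.median(b),'z',np.median(q[:,2]),len(q)); pf=np.polyfit(np.linalg.norm(s_,axis=1),q[:,2],1); print('slope',pf)
E
```

```text
time_s: 24.2
eef_pos: [0.3263, 0.2187, 0.2611]
ee_rot: [-0.459, -0.538, 0.538, 0.459]
contact_force: [0.5, -1.0, -0.2]
width: 0.353
now [0.3263 0.2187 0.2611] xang 99.1 q [ 0.5  -0.34  1.69  0.    1.79 -1.23] w 0.353 t 24.20 F [ 0.5 -1.  -0.2]
bar bearing 189.29050588652757 z 0.10162067568794675 321
slope [-0.00339067  0.10173392]
```

View pics/t22.png

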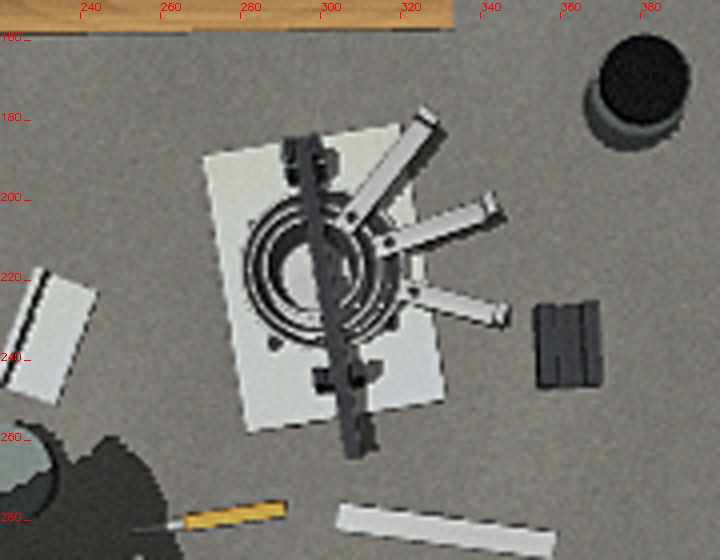

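View pics/s22.png

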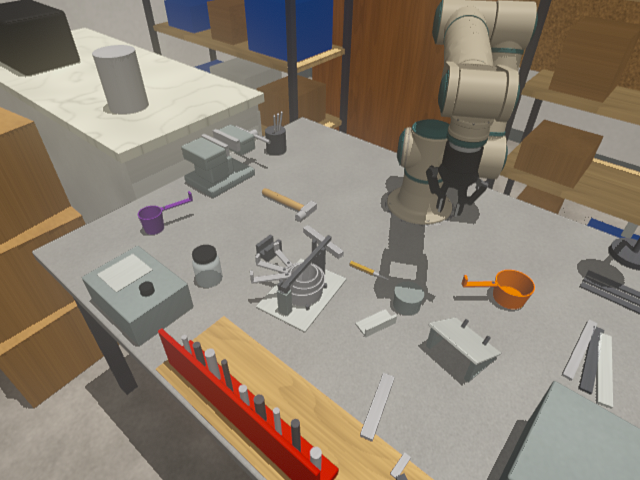

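```bash
python3 - <<'E'
from h import *
P=cloud(load('t22')); P0=cloud(load('top0')); c=(.552,-.03)
for z,a,b in ((.058,.053,.066),(.070,.04,.053),(.082,.026,.042)): ringfit(P,c,z,.005,a,b,[-38,-71,-107,9,189])
f=load('t22'); e=[ray(f,u,v,z) for u,v,z in ((344.5,229,.078),(342,201.5,.09),(327,179.5,.102))]
print([round(float(np.linalg.norm((e[i]-e[j])[:2])),3) for i,j in ((0,1),(1,2),(0,2))])
print(manip.sign_off())
E
```

```text
ring [ 0.5524 -0.0325  0.0576] z 0.0578 slope [0.002 0.004] 80
ring [ 0.5496 -0.027   0.0454] z 0.0692 slope [-0.01   0.024] 67
ring [ 0.5508 -0.0264  0.0334] z 0.0815 slope [ 0.011 -0.014] 44
[0.077, 0.074, 0.145]
the job is handed in; nothing more can be done
None
```

The dippers are nested in the carrier with the latch bar home in the notch, and I handed the job in at about 24 s of the 72 s allowed. The hand-in reports no verdict.

- **Middle dipper:** I took it off the rack by its handle. It came up tilted about 29°, so I levelled it by pivoting it in the grip against the floor of the widest one.
- **Narrowest dipper:** I set it inside the middle one. The handles point about 35° apart, all on the side away from the bar.
- **Latch bar:** I lifted it about 0.15 rad, swung it over the cheek, lowered it into the notch, released it and backed the arm clear.

Last checks before hand-in:
- **Seating:** The rims stood at 58, 69 and 81.5 mm, against 58, 70 and 82 expected, which means all three are fully seated.
- **Centring:** The widest is within about 1 mm of the carrier centre. The middle one is about 6 mm off the widest's axis, and the narrowest about 1 mm off the middle's.
- **Tilt:** The final overhead picture gave 0.02–0.03 rad for the two inner dippers, but from few points. The earlier close-up, before the bar was closed, showed at most 0.003 rad on all three.
- **Handles:** The ends are about 74–77 mm apart between neighbours.
- **Bar:** It is level (slope -0.003), and its swing is within about 0.01 rad of home.
- **Other things on the bench:** They look undisturbed by eye in the final pictures, but I did not measure their positions. No check failed.

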